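# Lever open the gummed lid of a tea tin with a butter spreader

### The arm

A 6-joint arm with a two-finger parallel gripper is mounted at the origin on the work surface. World frame = base frame: x ahead of the robot, y to its left, z up, the work surface at z = 0. Lengths are in mm, angles in degrees, forces in N, time in s.
With the tool pointing down it reaches from about 275 to 975 mm from the base axis. Payload 8.4 kg.
Tool frame: the origin (TCP) lies on the centre line of the jaws, within the pads' length; the fingertips stand 22 mm ahead of it and the grasp point (between the pads) lies 3 mm ahead of it (env.tips_ahead is the distance from the TCP to the fingertips, in mm); z points along the fingers, y is the line along which they close (so a half turn about z gives the same grasp; the last joint's range is limited). The gripper opens to 92 mm and grips with 3 to 60 N. Pads are 20 mm wide; open, the fingers measure 128 mm over their backs; the gripper's body (75 mm by 189 mm) begins 69 mm behind the grasp point.
Start: joints at [71.826, 20.225, 93.587, -0, 66.188, -0.138], TCP at [193.515, 594.289, 236.583] pointing down, gripper open.
Joint ranges: [-150.9, 150.9], [-52.94, 120.26], [3.33, 152.33], [-74.26, 254.26], [0, 154.13], [-172.89, 172.89]. Speed limits (degrees/s): [127.2, 127.2, 159.86, 180, 180, 180].

### API

Orientations are given as a 3x3 rotation matrix whose columns are the frame's x, y, z axes.
In Python, from workcell import sense, eyes, job, env gives the robot as it stands. The module is installed in compiled form; this text tells all that it offers.
- The arm moves only by the tool servo_tool, never from a script. Its argument "motion" is a list of rows, each a list of 3 entries, a list of its own where there are three numbers: the shift along the tool's x, y, z in cm, then the turn, a rotation vector about the tool's x, y, z in degrees, then the gripper command: -1 is shut, 1 is fully open, values between are in proportion. In form: [[[x, y, z], [wx, wy, wz], jaw], ...]. A call has 1 to 5 rows; each row shifts and turns the commanded pose from where the row before left it, along the tool's axes as they then stand; what a row does not reach is not made up. A row lasts 1/8 s, in which the tool goes at most 62.5 mm and 10.7 degrees, less where a joint would pass 70% of its speed; a pose out of reach is approached as far as the arm can. A call with a gripper value outside its range is refused whole. The fingers move at their own pace and stop on an object; "newtons" is the grip in N (left out, the last holds). Time passes only in rows, so rows that do not move let the fingers close. It gives the time, the measured TCP pose, the force, the opening and the grip force at its end, in the units of the state.
- sense(): the state, without advancing time (a new reading comes with each control period).
- eyes.read_camera(name): name is "scene" or "top"; returns a dict with "image" (480x640x3 uint8, red, green, blue), "depth" (480x640 float32, mm along the optical axis (not along the pixel's ray), 0 where there is no reading), "fovy" (degrees; the focal length in pixels is half the picture's height over the tangent of half this angle, whatever the lens; pixels are square), "cx", "cy" (the principal point, pixels), "k1" (the pictures are not rectified: a ray, as slopes to the right and down, at radius r is drawn at 1 + k1 r^2 times it, then the intrinsics apply), "camera_from_world" (4x4, takes a point from world to camera coordinates). Camera axes: x right, y down, z forward; pixel columns grow to the right and rows downward; lengths in mm; the calibration is good to about 2 mm. A picture is of the moment at which its call begins.
- job.job_done(): hands the job in; it is judged then, once.
The state is a dict: "time": time; "q": joint angles; "qd": joint speeds; "tau": joint torques, N m; "tcp_pos": TCP position; "ee_rot": TCP orientation; "force": force on the tool from outside, world axes, zero at the start; "wrist_torque": the same for the moment, N m; "width": opening from 0.0 (shut) to 1.0 (fully open); "finger_force": force on a finger pad.
Only numpy, scipy, OpenCV 4.12 (cv2) and the standard library are available. Lean on these libraries where they do the work, as an engineer would, in place of code of your own. Each camera call takes 0.05 s, during which the arm holds its last target. There are 200 camera calls.

### The job

The hinged lid of the metal tea tin is gummed shut. Take the butter spreader from the bread board, slip its blade under the lid's front lip and, with the blade resting on the tin's rolled rim, slowly press the handle down so that the tip levers the lid up until its lip stands clear of the tin's neck; then lay the spreader flat on the bread board again and let go. Go gently, with light steady pressure: do not dent, shove or tip the tin or bend its lid, do not touch the tin with the gripper itself, and leave the other things where they stand.

Things in the scene. Friction and masses are not known exactly. Their poses are not given: they have to be found in the camera images.
- tin: Bare metal tea tin, 1.4 kg, loose. Origin: centre of underside; z up; front -x, lid hinge on +x side. 124 (x) x 150 (y) mm; its flat shoulder is 113 to 137 mm up: tins differ, feel for it. Front by x: rolled rim (4 mm round) -62 to -58, top 3 mm above shoulder; open groove to -50; there the lid's lip, underside 6 mm above shoulder; neck wall at -42, 10 mm high; lid top 23 above shoulder.
- lid (a joint): Lid opening, rad: 0 to 0.01 as found, grows as the 130 mm wide front lip rises. Hinge pin along tin y at x = 56 mm, 10 above the shoulder. The lid is gummed: below 3 N under its lip nothing moves, a steady 6 to 8 N makes it creep up (0.01 to 0.02 rad/s), over 14 N bends it; the faster it is forced the harder it resists. It stays put. The lip, 106 mm from the pin, clears the neck at 0.04.
- spreader: Butter spreader, 195 mm, 0.09 kg, lying on the bread board. Origin on its underside near the handle's front end; x towards the blade tip, z up. Wooden handle x -105 to -1 mm, 16 wide, 18 high (z 0 to 18), straight-sided; rigid steel blade to x = 90, 18 wide, 3 thick, z 7.5 to 10.5. It balances about 20 mm behind the origin.
- blade_tip (a point): End of the blade, mid-width, on its lower face: spreader (90, 0, 7.5) mm. Axes as the spreader's. The thin tin dents where the blade bears on it (lip, rim, shoulder and neck added up) with over 24 N: under the lip and on the rim together, levering takes some 15 N.
- board: Pale wooden bread board, fixed, 220 (x) x 300 (y) x 15 mm. Origin: centre of its underside; top at 15 mm. The spreader lies on it along about board y, blade towards +y.
- ramekin: Small white bowl, 68 mm across, 36 high, on the far right corner of the board (bystander). Origin: centre of underside.
- butter_dish: White lidded butter dish, 116 x 176 x 110 mm, far side of the table (bystander). Origin: centre of underside.
- canister_a: Dark glazed canister with wooden lid, 116 mm across, 149 high (bystander). Origin: centre of underside.
- canister_b: Twin of canister_a (bystander). Origin: centre of underside.
- mug: Blue mug, 80 mm across, 92 high (bystander). Origin: centre of underside.
- pepper_mill: Dark wooden pepper mill, 56 mm across, 158 high (bystander). Origin: centre of underside.
- teaspoon: Steel teaspoon, 140 mm, lying near the robot (bystander). Origin: about its middle, underside.
Things that resemble listed ones, but are neither listed nor needed, are in the scene too. There is more than one size of the spreader; the job needs the middle-sized.

How it is judged (in metres and radians):
On the way, in this order (a step that is already met when the one before it is completed fails the run):
1. the spreader is lifted off the board (height (world z) of spreader above 0.06 m and contact force between the fingers and spreader above 1 N), for 0.2 s.
2. the blade has levered the lid up (value of joint lid above 0.04 rad and contact force between spreader and lid above 0.5 N), for 0.1 s.
At the end, for the whole second after the job is handed in: The lid stays at least 0.04 rad open (its lip some 4 mm up, clear of the neck); the spreader lies flat and still on the bread board, its origin over the board, let go; the tin stands flat (value of joint lid above 0.04 rad and x of spreader in the frame of board between -0.11 and 0.11 m and y of spreader in the frame of board between -0.15 and 0.15 m and contact force between spreader and board above 0.3 N and height (world z) of spreader below 0.04 m and height (world z) of blade_tip below 0.045 m and linear speed of spreader below 0.02 m/s and angle between tin's own z axis and vertical below 0.03 rad); the robot touches nothing.
It fails at once if the gripper or arm touches the tin or its lid (contact force between any of the fingers, the arm and tin above 0.5 N).
It fails at once if the lid is bent: the spreader bears on it with more than 14 N (contact force between spreader and lid above 14 N).
It fails at once if the tin is dented: the spreader bears on the tin and its lid with more than 24 N in all (contact force between spreader and tin above 24 N).
It fails at once if the tin is shoved more than 15 mm or tipped (distance of tin from where it was at the start of the episode above 0.015 m or angle between tin's own z axis and vertical above 0.06 rad).
It fails at once if another thing is moved more than 20 mm (distance of any of ramekin, butter_dish, canister_a, canister_b, mug, pepper_mill, teaspoon from where it was at the start of the episode above 0.02 m).
It also fails if it takes over 72 s, if anything falls off the work surface, if the arm or the gripper's body presses on something with over 40 N, if the wrist force passes 120 N, or if a joint passes its speed limit or range.

## Working session

There is one attempt and no reset: what is moved stays moved. The work goes in short steps, Python scripts to look and compute and a tool call to move; the robot and the scene stay as the last step left them, time stands still between calls to the robot, and variables do not carry over. Pictures are saved under pics/ and viewed, at most 10 in all, crops included, and the job is handed in when it is done.

Besides the shell and the picture viewer there is one more tool, called after "Call:" as name([rows], argument=value, ...), one row to a line, values as JSON. servo_tool: Moves the arm, as the interface text tells. Its arguments: {"type":"object","properties":{"motion":{"type":"array"},"newtons":{"type":"number"}},"required":["motion"]}

```bash
ls; mkdir -p pics; cat > h.py <<'E'
import numpy as np, cv2
from workcell import sense, eyes, job, env
def cloud(c):
    h,w=c["depth"].shape; f=h/2/np.tan(np.radians(c["fovy"]/2))
    v,u=np.mgrid[0:h,0:w].astype(float)
    K=np.array([[f,0,c["cx"]],[0,f,c["cy"]],[0,0,1]])
    # invert x_d = x(1+k1 r^2)
    p=cv2.undistortPoints(np.stack([u.ravel(),v.ravel()],1)[:,None],K,np.array([c["k1"],0,0,0.])).reshape(h,w,2)
    d=c["depth"]; P=np.dstack([p*d[...,None],d])
    T=np.linalg.inv(c["camera_from_world"])
    W=P@T[:3,:3].T+T[:3,3]; W[d==0]=np.nan
    return W
def snap(n):
    c=eyes.read_camera(n); return c,cloud(c)
E
python3 - <<'E'
from h import *
for n in("scene","top"):
    c,W=snap(n); cv2.imwrite(f"pics/{n}0.png",c["image"][...,::-1]); np.save(f"{n}0.npy",W); 
    print(n,c["fovy"],c["k1"],np.linalg.inv(c["camera_from_world"]).round(2).tolist())
print(sense(), env.tips_ahead)
E
```

```text
pics
scene 51.06781820666301 -0.10233630783248897 [[-0.12, 0.78, -0.61, 1302.44], [0.99, 0.09, -0.07, 50.67], [0.0, -0.62, -0.79, 1105.51], [0.0, 0.0, 0.0, 1.0]]
top 53.806676202165676 0.034578850626036016 [[0.01, -0.97, 0.23, 301.68], [-1.0, -0.01, 0.0, -40.94], [-0.0, -0.23, -0.97, 1193.09], [0.0, 0.0, 0.0, 1.0]]
{'time': 0.1, 'q': array([ 7.18282370e+01,  2.02589025e+01,  9.36232652e+01, -6.76836332e-04,
        6.61868376e+01, -1.37396312e-01]), 'qd': array([ 0.16305665, -0.2483107 , -0.0635406 ,  0.07673329,  0.04767148,
        0.13942858]), 'tau': array([-2.44397893e-05, -5.94911671e+01, -3.34929299e+01,  6.99146697e-02,
        1.84128829e-02, -1.33927318e-05]), 'tcp_pos': array([193.37005267, 593.91476505, 235.94612837]), 'ee_rot': array([[-9.50872473e-01,  3.09582632e-01, -3.65334492e-04],
       [ 3.09582847e-01,  9.50871781e-01, -1.14767330e-03],
       [-7.91346277e-06, -1.20439224e-03, -9.99999275e-01]]), 'force': array([-0.21757465, -0.69736396,  0.01507067]), 'wrist_torque': array([-0.00704017,  0.00793358,  0.03758511]), 'finger_force': 0.0, 'width': 1.0000609443172763} 22.0
```

View pics/scene0.png

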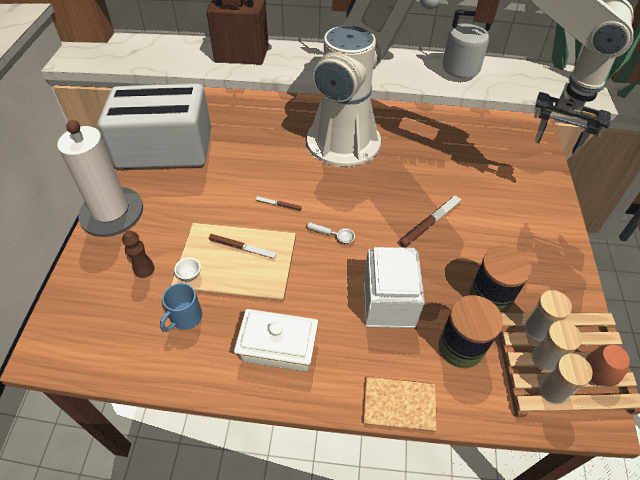

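View pics/top0.png

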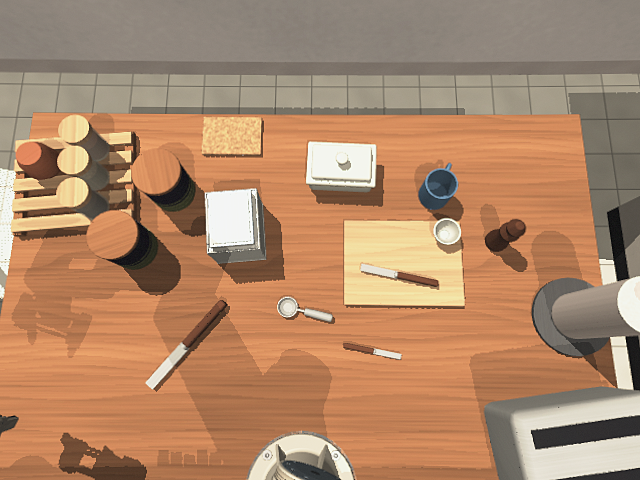

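The pictures show the spreader on the board (top view: handle end (438,283), tip (362,267)). The tin is around (233,222), with the teaspoon at (305,310) and the canisters to its left. Next I'll measure the tin and spreader.

```bash
python3 - <<'E'
from h import *
for n in("scene","top"):
    W=np.load(f"{n}0.npy"); img=cv2.imread(f"pics/{n}0.png")
    x,y,z=W[...,0],W[...,1],W[...,2]
    # spreader: on the board z 20..40
    if n=="top": r=(slice(225,305),slice(346,430+20))
    else: r=(slice(228,290),slice(195,290))
    hsv=cv2.cvtColor(img,cv2.COLOR_BGR2HSV)
    S=W[r].reshape(-1,3); H=hsv[r].reshape(-1,3)
    print(n,"board z",np.nanmedian(S[:,2]))
    m=(S[:,2]>np.nanmedian(S[:,2])+5)&(S[:,2]<45)
    p=S[m]; print("spr n",m.sum(),"minmax",np.nanmin(p,0).round(1),np.nanmax(p,0).round(1))
    if n=="top": print("uv",[(a.min(),a.max()) for a in np.nonzero(m.reshape(80,-1))])
    R=cv2.minAreaRect(p[:,:2].astype(np.float32)); print(R, cv2.boxPoints(R).round(1).tolist())
    for nm,q in(("handle",p[p[:,2]>29]),("blade",p[p[:,2]<28])):
        if len(q)>4:
            c=q.mean(0);u=np.linalg.svd(q[:,:2]-c[:2])[2][0]; print(nm,len(q),c.round(1),np.degrees(np.arctan2(u[1],u[0])).round(1))
    # tin
    r=(slice(180,275),slice(195,275)) if n=="top" else (slice(240,335),slice(355,430))
    S=W[r].reshape(-1,3); S=S[S[:,2]>80]
    hh,e=np.histogram(S[:,2],bins=np.arange(80,175,2)); print([(int(a),int(b)) for a,b in zip(e,hh) if b>5])
    top=np.percentile(S[:,2],95)
    for lo,hi in((top-5,top+4),(top-30,top-9),(top-60,top+5)):
        q=S[(S[:,2]>lo)&(S[:,2]<hi)]
        R=cv2.minAreaRect(q[:,:2].astype(np.float32)); print(round(lo),round(hi),len(q),[np.round(a,1).tolist() for a in R],cv2.boxPoints(R).round(0).tolist())
    # board
    b=(z>11)&(z<19)&(x>250)&(x<800)&(y<60)&(y>-400)
    lab=cv2.morphologyEx(b.astype(np.uint8),cv2.MORPH_OPEN,np.ones((3,3)))
    R=cv2.minAreaRect(W[lab>0][:,:2].astype(np.float32)); print("board",R)
    cv2.imwrite(f"pics/{n}_crop.png",cv2.resize(img[170:275,190:285] if n=="top" else img[235:340,345:440],None,fx=5,fy=5,interpolation=cv2.INTER_CUBIC))
E
```

```text
scene board z 14.52796320360676
spr n 551 minmax [ 433.7 -374.8   19.5] [ 631.2 -109.4   44.8]
((528.1088256835938, -243.0125732421875), (192.83656311035156, 252.87889099121094), 4.72152042388916) [[421.6000061035156, -124.9000015258789], [442.3999938964844, -377.0], [634.5999755859375, -361.1000061035156], [613.7999877929688, -109.0999984741211]]
handle 204 [ 508.3 -286.9   33. ] -43.6
blade 317 [ 511.5 -222.8   23.7] 86.9
[(80, 22), (82, 23), (84, 19), (86, 20), (88, 27), (90, 24), (92, 25), (94, 37), (96, 29), (98, 32), (100, 26), (102, 30), (104, 27), (106, 23), (108, 30), (110, 37), (112, 35), (114, 46), (116, 143), (118, 197), (120, 139), (122, 72), (124, 20), (126, 37), (128, 46), (130, 52), (132, 58), (134, 41), (136, 92), (138, 302), (140, 721), (142, 628), (144, 209), (146, 18)]
139 148 1728 [[610.0, 166.6], [133.1, 100.5], 4.7] [[540.0, 211.0], [548.0, 111.0], [680.0, 122.0], [672.0, 222.0]]
114 135 829 [[611.3, 166.3], [153.1, 124.8], 4.3] [[530.0, 223.0], [540.0, 98.0], [692.0, 110.0], [683.0, 234.0]]
84 149 3240 [[610.9, 166.6], [154.8, 125.3], 4.7] [[529.0, 223.0], [53
[... 747 characters left out ...]
104, 23), (106, 10), (108, 17), (110, 19), (112, 16), (114, 51), (116, 140), (118, 190), (120, 179), (122, 78), (124, 29), (126, 18), (128, 38), (130, 68), (132, 64), (134, 36), (136, 81), (138, 372), (140, 783), (142, 750), (144, 303), (146, 58)]
140 149 1926 [[607.0, 167.0], [130.6, 100.0], 5.3] [[537.0, 211.0], [547.0, 111.0], [677.0, 123.0], [667.0, 223.0]]
115 136 880 [[607.6, 166.4], [151.6, 123.2], 5.3] [[526.0, 221.0], [538.0, 98.0], [689.0, 112.0], [677.0, 235.0]]
85 150 3464 [[607.5, 166.4], [151.8, 123.2], 5.4] [[526.0, 221.0], [538.0, 98.0], [689.0, 112.0], [677.0, 235.0]]
board ((473.48797607421875, -250.72874450683594), (297.71673583984375, 332.2738342285156), 89.5962905883789)
```

View pics/top_crop.png

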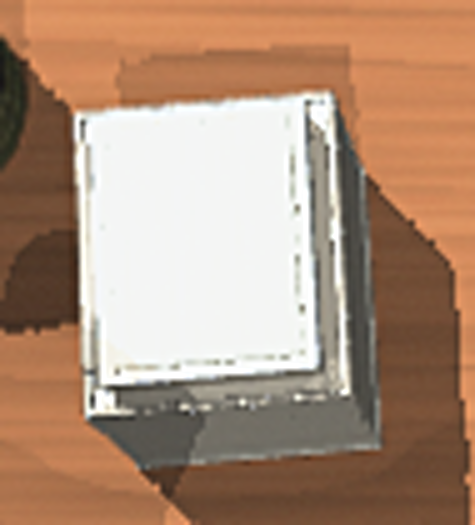

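View pics/scene_crop.png

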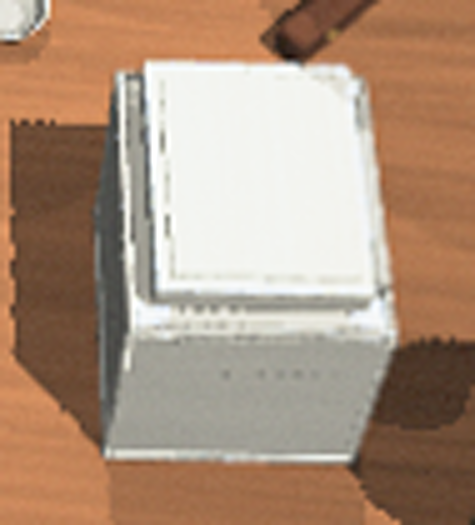

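```bash
python3 - <<'E'
from h import *
a=np.radians(4.9); ux=np.array([-np.sin(a),np.cos(a)]); uy=np.array([np.cos(a),np.sin(a)])
for n in("scene","top"):
    W=np.load(f"{n}0.npy").reshape(-1,3)
    d=W[:,:2]-[609,166.5]; s=d@ux; t=d@uy
    print(n)
    for lo in list(range(-70,-38,2))+list(range(38,70,2)):
        m=(s>=lo)&(s<lo+2)&(abs(t)<55)&(W[:,2]>90)
        if m.sum()>2: print(lo,m.sum(),np.percentile(W[m,2],[10,50,90]).round(1).tolist(),end="; ")
    print()
    for lo in list(range(-78,-58,2))+list(range(58,78,2)):
        m=(t>=lo)&(t<lo+2)&(abs(s)<45)&(W[:,2]>90)
        if m.sum()>2: print(lo,m.sum(),np.percentile(W[m,2],[10,50,90]).round(1).tolist(),end="; ")
    print()
    # spreader
    m=(W[:,2]>20)&(W[:,2]<40)&(W[:,0]>440)&(W[:,0]<560)&(W[:,1]<-120)&(W[:,1]>-345)
    p=W[m]; R=cv2.minAreaRect(p[:,:2].astype(np.float32)); print("spr",m.sum(),R,cv2.boxPoints(R).round(1).tolist())
    c=p.mean(0);u=np.linalg.svd(p[:,:2]-c[:2],full_matrices=False)[2][0]; u*=np.sign(u[1]); ang=np.degrees(np.arctan2(u[1],u[0])); l=(p[:,:2]-c[:2])@u
    w=(p[:,:2]-c[:2])@[-u[1],u[0]]
    print(c.round(1),ang.round(2),"l",l.min().round(1),l.max().round(1),"w",w.min().round(1),w.max().round(1))
    for lo in range(-110,110,15):
        k=(l>=lo)&(l<lo+15)
        if k.any(): print(lo,k.sum(),np.median(p[k,2]).round(1),np.median(w[k]).round(1),end="; ")
    b=(abs(W[:,2]-15)<4)&(W[:,0]>380)&(W[:,0]<640)&(W[:,1]<-50)&(W[:,1]>-410)
    print("\nboard",np.percentile(W[b][:,:2],[1,99],axis=0).round(0).tolist())
E
```

```text
scene
-64 11 [96.7, 103.0, 121.6]; -62 73 [99.3, 113.6, 122.0]; -60 26 [119.3, 121.6, 122.8]; -58 30 [115.7, 118.7, 120.6]; -56 33 [115.1, 118.5, 121.7]; -54 33 [116.8, 118.5, 121.7]; -52 39 [115.9, 119.1, 135.4]; -50 70 [117.2, 134.3, 141.4]; -48 32 [138.6, 140.5, 142.0]; -46 34 [137.8, 140.1, 142.9]; -44 39 [138.5, 141.0, 143.9]; -42 27 [139.6, 142.1, 144.1]; -40 37 [140.1, 142.1, 143.5]; 38 32 [139.6, 141.7, 143.7]; 40 32 [140.2, 142.0, 143.6]; 42 29 [139.4, 142.1, 144.0]; 44 27 [138.0, 140.3, 142.6]; 46 36 [138.6, 140.3, 142.6]; 48 24 [137.2, 139.5, 142.2]; 50 19 [131.9, 137.8, 141.8]; 52 20 [129.6, 131.6, 134.0]; 54 36 [128.6, 131.9, 134.4]; 56 31 [128.2, 131.5, 134.8]; 58 19 [127.7, 131.4, 133.6]; 60 7 [120.6, 127.9, 129.6]; 
-66 9 [139.0, 139.5, 140.9]; -64 28 [137.9, 140.4, 141.3]; -62 17 [139.0, 141.0, 142.5]; -60 18 [139.6, 141.0, 142.2]; 58 43 [138.7, 141.4, 143.9]; 60 44 [118.6, 140.3, 142.1]; 62 73 [117.1, 131.5, 141.0]; 64 129 [117.6, 127.7, 140.2]; 66 70 [116.9, 132.0, 141.0]; 68 18 [116.9, 119.4, 132.1]; 70 25 [107.8, 119.2, 121.7]; 72 91 [94.8, 108.7, 120.3]; 74 140 
[... 1722 characters left out ...]
0]; 60 30 [138.3, 140.2, 143.2]; 62 21 [138.6, 140.2, 141.4]; 70 19 [119.7, 121.9, 123.6]; 72 13 [119.0, 120.9, 122.4]; 
spr 580 ((499.2379150390625, -236.7353515625), (214.56910705566406, 119.0064697265625), 89.34748840332031) [[438.5, -343.29998779296875], [557.5, -344.70001220703125], [560.0, -130.10000610351562], [441.0, -128.8000030517578]]
[ 494.7 -236.5   27.9] 78.41 l -100.3 109.7 w -83.3 61.7
-110 7 27.2 3.2; -95 45 31.5 1.6; -80 44 31.3 2.0; -65 44 32.3 1.0; -50 43 32.5 1.7; -35 47 31.5 0.0; -20 44 31.6 2.0; -5 48 29.1 1.2; 10 44 25.2 -0.6; 25 43 24.1 -0.2; 40 45 25.0 -0.0; 55 43 24.7 -0.4; 70 44 25.1 -0.4; 85 35 24.7 -0.8; 100 4 20.8 -9.7; 
board [[422.0, -397.0], [637.0, -102.0]]
```

```bash
python3 - <<'E'
from h import *
for n in("scene","top"):
    W=np.load(f"{n}0.npy").reshape(-1,3)
    m=(W[:,2]>20.5)&(W[:,2]<40); p=W[m]
    c=np.array([497,-238.]);a=np.radians(79)
    for i in range(6):
        u=np.array([np.cos(a),np.sin(a)]); d=p[:,:2]-c; l=d@u; w=d@[-u[1],u[0]]
        k=(abs(w)<(14 if i<3 else 11))&(abs(l)<115)
        f=np.polyfit(l[k],w[k],1); a+=np.arctan(f[0]); c=c+f[1]*np.array([-u[1],u[0]])
    l=l[k];w=w[k];q=p[k]
    print(n,k.sum(),c.round(1),np.degrees(a).round(2),"l",np.sort(l)[[0,3,-4,-1]].round(1),"w",np.percentile(w,[2,98]).round(1))
    hh=[round(float(np.median(q[(l>=s)&(l<s+4),2])),1) for s in range(-10,30,4)]; print(hh)
    u=np.array([np.cos(a),np.sin(a)]); print("tip",(c+u*np.sort(l)[-2]).round(1),"end",(c+u*np.sort(l)[1]).round(1))
    # teaspoon
    t=(W[:,2]>3)&(W[:,2]<30)&(W[:,0]>330)&(W[:,0]<480)&(W[:,1]>-100)&(W[:,1]<80); print("spoon",np.percentile(W[t],[2,98],axis=0).round().tolist())
E
```

```text
scene 425 [ 499.2 -238.4] 79.17 l [-113.1  -95.6   96.5   97.9] w [-8.2  9.8]
[31.4, 31.4, 30.3, 27.3, 28.2, 24.2, 23.8, 26.5, 26.2, 25.1]
tip [ 517.4 -143.3] end [ 481.1 -332.9]
spoon [[343.0, -87.0, 3.0], [463.0, 68.0, 21.0]]
top 552 [ 494.  -237.4] 77.46 l [-112.7  -94.9   96.4  110.8] w [-9.   8.2]
[32.2, 32.6, 31.3, 30.4, 28.5, 25.7, 25.4, 23.9, 25.5, 23.9]
tip [ 515.1 -142.5] end [ 473.  -331.5]
spoon [[338.0, -100.0, 3.0], [471.0, 67.0, 21.0]]
```

Call:
servo_tool([
  [[0,0,0],[0,0,0],1],
  [[0,0,0],[0,0,0],1],
])

```text
time: 0.35
tcp_pos: [193.5, 594.2, 236.4]
ee_rot: [[-0.951, 0.31, -0.0], [0.31, 0.951, -0.0], [-0.0, -0.0, -1.0]]
force: [0.4, 0.0, 0.2]
width: 0.998
finger_force: 0.0
```

```bash
cat >> h.py <<'E'
from scipy.spatial.transform import Rotation as Ro
def rot(yaw,pitch=0):
    """tool: x at yaw, z down; pitch = tip-up deg of tool x"""
    a,b=np.radians([yaw,pitch]); x=np.array([np.cos(a)*np.cos(b),np.sin(a)*np.cos(b),np.sin(b)])
    y=np.array([np.sin(a),-np.cos(a),0]); return np.column_stack([x,y,np.cross(x,y)])
def plan(segs,jaw,p=None,R=None):
    """segs: [(pos,R,rows)]; prints rows in tool axes (cm,deg)"""
    s=sense(); p=np.array(s["tcp_pos"]) if p is None else p; R=np.array(s["ee_rot"]) if R is None else R
    out=[]
    for q,Q,n in segs:
        q=np.array(q,float); rv=Ro.from_matrix(R.T@Q).as_rotvec(); p0,R0=p,R
        for k in range(1,n+1):
            pn=p0+(q-p0)*k/n; Rn=R0@Ro.from_rotvec(rv*k/n).as_matrix()
            d=(R.T@(pn-p)/10).round(2); w=np.degrees(Ro.from_matrix(R.T@Rn).as_rotvec()).round(1)
            out.append([d.tolist(),w.tolist(),jaw]); p=p+R@d*10; R=R@Ro.from_rotvec(np.radians(w)).as_matrix()
    for i in range(0,len(out),5): print(out[i:i+5])
E
python3 -c "
from h import *
plan([((488,-279,160),rot(78.3),20)],0.2)"
```

```text
[[[-2.75, -3.7, 0.38], [-0.0, 0.0, 4.2], 0.2], [[-3.02, -3.48, 0.39], [-0.0, 0.0, 4.2], 0.2], [[-3.26, -3.25, 0.38], [-0.0, 0.0, 4.1], 0.2], [[-3.49, -3.02, 0.38], [-0.0, 0.0, 4.2], 0.2], [[-3.69, -2.74, 0.39], [-0.0, 0.0, 4.2], 0.2]]
[[[-3.89, -2.47, 0.38], [-0.0, 0.0, 4.2], 0.2], [[-4.06, -2.18, 0.38], [-0.0, 0.0, 4.2], 0.2], [[-4.21, -1.88, 0.39], [-0.0, 0.0, 4.2], 0.2], [[-4.34, -1.56, 0.38], [-0.0, 0.0, 4.1], 0.2], [[-4.43, -1.25, 0.38], [-0.0, 0.0, 4.2], 0.2]]
[[[-4.52, -0.92, 0.39], [-0.0, 0.0, 4.2], 0.2], [[-4.57, -0.59, 0.38], [-0.0, 0.0, 4.2], 0.2], [[-4.6, -0.25, 0.38], [-0.0, 0.0, 4.2], 0.2], [[-4.6, 0.09, 0.39], [-0.0, 0.0, 4.2], 0.2], [[-4.59, 0.42, 0.38], [-0.0, 0.0, 4.1], 0.2]]
[[[-4.55, 0.75, 0.38], [-0.0, 0.0, 4.2], 0.2], [[-4.48, 1.08, 0.39], [-0.0, 0.0, 4.2], 0.2], [[-4.38, 1.41, 0.38], [-0.0, 0.0, 4.2], 0.2], [[-4.28, 1.72, 0.38], [-0.0, 0.0, 4.2], 0.2], [[-4.13, 2.03, 0.39], [-0.0, 0.0, 4.2], 0.2]]
```

Call:
servo_tool([
  [[-2.75,-3.7,0.4],[0,0,4.2],0.2],
  [[-3.0,-3.5,0.4],[0,0,4.2],0.2],
  [[-3.25,-3.25,0.4],[0,0,4.2],0.2],
  [[-3.5,-3.0,0.4],[0,0,4.2],0.2],
  [[-3.7,-2.75,0.4],[0,0,4.2],0.2],
])

```text
time: 0.98
tcp_pos: [267.2, 374.6, 216.6]
ee_rot: [[-0.775, 0.631, 0.0], [0.631, 0.775, 0.0], [-0.0, 0.0, -1.0]]
force: [1.3, -0.1, -0.1]
width: 0.597
finger_force: 0.0
```

Call:
servo_tool([
  [[-3.9,-2.5,0.4],[0,0,4.2],0.2],
  [[-4.05,-2.2,0.4],[0,0,4.2],0.2],
  [[-4.2,-1.9,0.4],[0,0,4.2],0.2],
  [[-4.35,-1.55,0.4],[0,0,4.2],0.2],
  [[-4.45,-1.25,0.4],[0,0,4.2],0.2],
])

```text
time: 1.6
tcp_pos: [340.2, 155.5, 196.8]
ee_rot: [[-0.498, 0.867, 0.001], [0.867, 0.498, 0.0], [-0.0, 0.001, -1.0]]
force: [0.3, 0.6, 0.2]
width: 0.602
finger_force: 0.0
```

Call:
servo_tool([
  [[-4.5,-0.9,0.4],[0,0,4.2],0.2],
  [[-4.55,-0.6,0.4],[0,0,4.2],0.2],
  [[-4.6,-0.25,0.4],[0,0,4.2],0.2],
  [[-4.6,0.1,0.4],[0,0,4.2],0.2],
  [[-4.6,0.4,0.4],[0,0,4.2],0.2],
])

```text
time: 2.22
tcp_pos: [412.9, -63.1, 176.8]
ee_rot: [[-0.153, 0.988, 0.001], [0.988, 0.153, -0.0], [-0.0, 0.001, -1.0]]
force: [0.5, 0.4, 0.3]
width: 0.597
finger_force: 0.0
```

Call:
servo_tool([
  [[-4.55,0.75,0.4],[0,0,4.2],0.2],
  [[-4.5,1.1,0.4],[0,0,4.2],0.2],
  [[-4.4,1.4,0.4],[0,0,4.2],0.2],
  [[-4.3,1.7,0.4],[0,0,4.2],0.2],
  [[-4.1,2.0,0.4],[0,0,4.2],0.2],
])

```text
time: 2.85
tcp_pos: [484.9, -282.0, 156.5]
ee_rot: [[0.211, 0.977, 0.0], [0.977, -0.211, -0.0], [-0.0, 0.0, -1.0]]
force: [-0.4, 0.0, 0.4]
width: 0.599
finger_force: 0.0
```

```bash
python3 -c "
from h import *
s=sense();print(s['time'],s['tcp_pos'].round(1),s['force'].round(2),s['q'].round(1))
plan([((488,-279,80),rot(78.3),5),((488,-279,39.5),rot(78.3),5)],0.2)"
```

```text
2.85 [ 484.9 -282.   156.5] [-0.43  0.04  0.4 ] [-30.3  19.8 105.7   0.   54.5 -18.1]
[[[0.07, 0.05, 1.53], [0.0, 0.0, -0.1], 0.2], [[0.07, 0.05, 1.53], [0.0, 0.0, -0.1], 0.2], [[0.07, 0.04, 1.53], [0.0, 0.0, -0.1], 0.2], [[0.08, 0.05, 1.53], [0.0, 0.0, -0.1], 0.2], [[0.07, 0.05, 1.53], [0.0, 0.0, -0.1], 0.2]]
[[[-0.0, -0.0, 0.81], [0.0, 0.0, 0.0], 0.2], [[-0.0, -0.0, 0.81], [0.0, 0.0, 0.0], 0.2], [[-0.0, -0.0, 0.81], [0.0, 0.0, 0.0], 0.2], [[-0.0, -0.0, 0.81], [0.0, 0.0, 0.0], 0.2], [[-0.0, -0.0, 0.81], [0.0, 0.0, 0.0], 0.2]]
```

Call:
servo_tool([
  [[0.07,0.05,1.5],[0,0,-0.1],0.2],
  [[0.07,0.05,1.5],[0,0,-0.1],0.2],
  [[0.07,0.05,1.5],[0,0,-0.1],0.2],
  [[0.07,0.05,1.5],[0,0,-0.1],0.2],
  [[0.07,0.05,1.5],[0,0,-0.1],0.2],
])

```text
time: 3.48
tcp_pos: [487.7, -276.8, 80.6]
ee_rot: [[0.199, 0.98, -0.0], [0.98, -0.199, 0.0], [0.0, -0.0, -1.0]]
force: [-0.6, -0.6, -0.2]
width: 0.603
finger_force: 0.0
```

Call:
servo_tool([
  [[0,0,1.0],[0,0,0],0.2],
  [[0,0,1.0],[0,0,0],0.2],
  [[0,0,1.0],[0,0,0],0.2],
  [[0,0,0.6],[0,0,0],0.2],
  [[0,0,0.4],[0,0,0],0.2],
])

```text
time: 4.1
tcp_pos: [487.7, -277.5, 41.3]
ee_rot: [[0.2, 0.98, -0.0], [0.98, -0.2, 0.0], [-0.0, -0.0, -1.0]]
force: [0.2, 0.8, -0.2]
width: 0.604
finger_force: 0.0
```

Call:
servo_tool([
  [[0,0,0.1],[0,0,0],0.2],
  [[0,0,0],[0,0,0],0.2],
])

```text
time: 4.35
tcp_pos: [487.8, -277.5, 40.7]
ee_rot: [[0.2, 0.98, 0.0], [0.98, -0.2, -0.0], [-0.0, 0.0, -1.0]]
force: [-0.4, 0.0, -0.3]
width: 0.6
finger_force: 0.0
```

```bash
python3 - <<'E'
from h import *
print(sense()['tcp_pos'])
c,W=snap("top"); cv2.imwrite("pics/t1.png",cv2.resize(c["image"][210:320,340:480,::-1],None,fx=4,fy=4,interpolation=cv2.INTER_CUBIC))
c,W=snap("scene"); cv2.imwrite("pics/s1.png",cv2.resize(c["image"][150:310,150:330,::-1],None,fx=3.5,fy=3.5,interpolation=cv2.INTER_CUBIC))
E
```

```text
[ 487.77539101 -277.50907539   40.71739831]
```

View pics/s1.png

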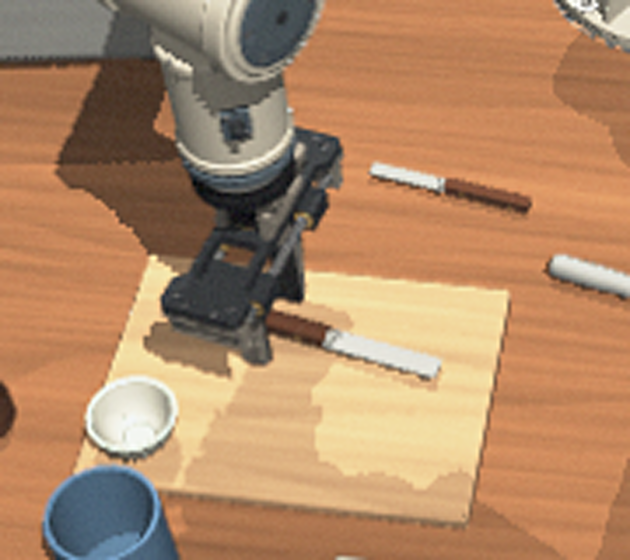

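The fingers straddle the handle, with the blade towards the right of the picture (tip at (435,368) in the crop). Now I'll close on it.

Call:
servo_tool([
  [[0,0,0.1],[0,0,0],0.2],
  [[0,0,0],[0,0,0],-0.4],
  [[0,0,0],[0,0,0],-1],
  [[0,0,0],[0,0,0],-1],
  [[0,0,0],[0,0,0],-1],
], newtons=40)

```text
time: 5.08
tcp_pos: [487.7, -277.4, 39.6]
ee_rot: [[0.2, 0.98, 0.0], [0.98, -0.2, -0.0], [-0.0, 0.0, -1.0]]
force: [-1.1, -0.3, 0.4]
width: 0.19
finger_force: 0.0
```

Call:
servo_tool([
  [[0,0,0],[0,0,0],-1],
  [[0,0,0],[0,0,0],-1],
  [[0,0,0],[0,0,0],-1],
], newtons=50)

```text
time: 5.45
tcp_pos: [487.7, -277.4, 39.6]
ee_rot: [[0.2, 0.98, -0.0], [0.98, -0.2, -0.0], [-0.0, -0.0, -1.0]]
force: [-1.0, -0.1, -0.8]
width: 0.17
finger_force: 50.0
```

```bash
python3 - <<'E'
from h import *
s=sense();print(s['time'],s['tcp_pos'].round(2),s['ee_rot'].round(4).tolist(),s['force'].round(2),s['wrist_torque'].round(3),s['width'],s['finger_force'])
E
```

```text
5.45 [ 487.68 -277.43   39.59] [[0.2, 0.9798, -0.0], [0.9798, -0.2, -0.0], [-0.0, -0.0, -1.0]] [-1.01 -0.12 -0.77] [-0.103  0.068 -0.022] 0.16967813368786186 49.996073842048645
```

```bash
cat >> h.py <<'E'
TIN=np.array([609,166.5]); TY=94.9; SH=118.8; TIP=np.array([137.4,0,17.1])
def tcp_for(tx,h,pitch,ty=0):
    """TCP so that tip (lower face) is at tin x=tx, h above shoulder"""
    a=np.radians(TY); u=np.array([np.cos(a),np.sin(a)]); v=np.array([-u[1],u[0]])
    tip=np.r_[TIN+tx*u+ty*v,SH+h]; R=rot(TY,pitch); return tip-R@TIP,R
def st():
    s=sense();R=s['ee_rot'];tip=s['tcp_pos']+R@TIP;a=np.radians(TY)
    d=tip[:2]-TIN
    print('t %.2f tcp'%s['time'],s['tcp_pos'].round(1),'pitch %.2f yaw %.2f'%(np.degrees(np.arcsin(R[2,0])),np.degrees(np.arctan2(R[1,0],R[0,0]))),'tip tin x %.2f y %.2f h %.2f'%(d@[np.cos(a),np.sin(a)],d@[-np.sin(a),np.cos(a)],tip[2]-SH),'F',s['force'].round(2),'M',s['wrist_torque'].round(3),'w %.3f f %.1f'%(s['width'],s['finger_force']))
E
python3 -c "
from h import *
st()
p,R=tcp_for(-80,25,-8); print(p)
s=sense()
plan([((487.7,-277.4,180),s['ee_rot'],8),(p,R,17)],-1)"
```

```text
t 5.45 tcp [ 487.7 -277.4   39.6] pitch -0.00 yaw 78.46 tip tin x -300.16 y 119.91 h -96.31 F [-1.01 -0.12 -0.77] M [-0.103  0.068 -0.022] w 0.170 f 50.0
[627.25214205 -46.40202464 179.85596805]
[[[0.0, 0.0, -1.76], [0.0, 0.0, 0.0], -1], [[0.0, 0.0, -1.75], [0.0, 0.0, 0.0], -1], [[0.0, 0.0, -1.76], [0.0, 0.0, 0.0], -1], [[0.0, 0.0, -1.75], [0.0, 0.0, 0.0], -1], [[0.0, 0.0, -1.76], [0.0, 0.0, 0.0], -1]]
[[[0.0, 0.0, -1.75], [0.0, 0.0, 0.0], -1], [[0.0, 0.0, -1.76], [0.0, 0.0, 0.0], -1], [[0.0, 0.0, -1.75], [0.0, 0.0, 0.0], -1], [[1.5, 0.53, 0.0], [-0.1, -0.5, -1.0], -1], [[1.48, 0.56, -0.01], [-0.0, -0.4, -0.9], -1]]
[[[1.48, 0.58, -0.02], [-0.1, -0.5, -1.0], -1], [[1.47, 0.61, -0.04], [-0.1, -0.5, -1.0], -1], [[1.45, 0.63, -0.04], [-0.0, -0.4, -0.9], -1], [[1.45, 0.66, -0.06], [-0.1, -0.5, -1.0], -1], [[1.43, 0.68, -0.06], [-0.1, -0.5, -1.0], -1]]
[[[1.42, 0.71, -0.08], [-0.0, -0.4, -0.9], -1], [[1.41, 0.73, -0.09], [-0.1, -0.5, -1.0], -1], [[1.39, 0.75, -0.1], [-0.1, -0.5, -1.0], -1], [[1.38, 0.78, -0.11], [-0.0, -0.4, -0.9], -1], [[1.37, 0.79, -0.12], [-0.1, -0.5, -1.0], -1]]
[[[1.35, 0.83, -0.12], [-0.1, -0.5, -0.9], -1], [[1.34, 0.84, -0.14], [-0.0, -0.4, -1.0], -1], [[1.32, 0.87, -0.15], [-0.1, -0.5, -1.0], -1], [[1.3, 0.89, -0.16], [-0.1, -0.5, -0.9], -1], [[1.29, 0.91, -0.17], [-0.0, -0.4, -1.0], -1]]
```

Call:
servo_tool([
  [[0,0,-0.4],[0,0,0],-1],
  [[0,0,-0.8],[0,0,0],-1],
  [[0,0,-1.4],[0,0,0],-1],
  [[0,0,-1.9],[0,0,0],-1],
  [[0,0,-1.9],[0,0,0],-1],
])

```text
time: 6.08
tcp_pos: [487.8, -277.5, 105.1]
ee_rot: [[0.2, 0.98, 0.001], [0.98, -0.2, -0.0], [-0.0, 0.001, -1.0]]
force: [0.0, -0.2, -0.2]
width: 0.169
finger_force: 50.0
```

Call:
servo_tool([
  [[0,0,-1.9],[0,0,0],-1],
  [[0,0,-1.9],[0,0,0],-1],
  [[0,0,-1.9],[0,0,0],-1],
  [[0,0,-1.2],[0,0,0],-1],
  [[0,0,-0.7],[0,0,0],-1],
])

```text
time: 6.7
tcp_pos: [487.8, -277.5, 180.6]
ee_rot: [[0.2, 0.98, 0.001], [0.98, -0.2, -0.001], [-0.0, 0.001, -1.0]]
force: [-0.2, 0.8, -1.9]
width: 0.17
finger_force: 50.0
```

```bash
python3 -c "
from h import *
st()
p,R=tcp_for(-80,25,-8); plan([(p,R,15)],-1)"
```

```text
t 6.70 tcp [ 487.8 -277.5  180.6] pitch -0.02 yaw 78.46 tip tin x -300.30 y 119.76 h 44.68 F [-0.23  0.76 -1.89] M [-0.094  0.092 -0.004] w 0.170 f 50.0
[[[1.7, 0.6, 0.01], [-0.1, -0.5, -1.1], -1], [[1.68, 0.64, -0.01], [-0.0, -0.6, -1.1], -1], [[1.67, 0.66, -0.03], [-0.1, -0.5, -1.1], -1], [[1.66, 0.7, -0.04], [-0.1, -0.5, -1.1], -1], [[1.64, 0.73, -0.05], [-0.1, -0.5, -1.1], -1]]
[[[1.63, 0.77, -0.07], [-0.0, -0.6, -1.1], -1], [[1.61, 0.79, -0.08], [-0.1, -0.5, -1.1], -1], [[1.6, 0.82, -0.09], [-0.1, -0.5, -1.1], -1], [[1.58, 0.86, -0.11], [-0.1, -0.6, -1.0], -1], [[1.56, 0.88, -0.12], [-0.0, -0.5, -1.1], -1]]
[[[1.55, 0.92, -0.14], [-0.1, -0.5, -1.1], -1], [[1.52, 0.94, -0.15], [-0.1, -0.5, -1.1], -1], [[1.51, 0.97, -0.16], [-0.0, -0.6, -1.1], -1], [[1.49, 1.0, -0.17], [-0.1, -0.5, -1.1], -1], [[1.46, 1.03, -0.19], [-0.1, -0.5, -1.1], -1]]
```

Call:
servo_tool([
  [[1.7,0.6,0],[-0.1,-0.5,-1.1],-1],
  [[1.7,0.65,0],[0,-0.6,-1.1],-1],
  [[1.65,0.65,0],[-0.1,-0.5,-1.1],-1],
  [[1.65,0.7,-0.05],[-0.1,-0.5,-1.1],-1],
  [[1.65,0.75,-0.05],[-0.1,-0.5,-1.1],-1],
])

```text
time: 7.32
tcp_pos: [534.9, -199.1, 178.9]
ee_rot: [[0.104, 0.995, -0.0], [0.994, -0.103, -0.046], [-0.046, 0.005, -0.999]]
force: [0.1, -0.1, -1.1]
width: 0.165
finger_force: 50.0
```

Call:
servo_tool([
  [[1.65,0.75,-0.05],[0,-0.6,-1.1],-1],
  [[1.6,0.8,-0.1],[-0.1,-0.5,-1.1],-1],
  [[1.6,0.8,-0.1],[-0.1,-0.5,-1.1],-1],
  [[1.6,0.85,-0.1],[-0.1,-0.6,-1.0],-1],
  [[1.55,0.9,-0.1],[0,-0.5,-1.1],-1],
])

```text
time: 7.95
tcp_pos: [581.2, -122.1, 178.6]
ee_rot: [[0.01, 1.0, 0.002], [0.996, -0.01, -0.094], [-0.094, 0.003, -0.996]]
force: [0.3, 0.4, -0.6]
width: 0.167
finger_force: 50.0
```

Call:
servo_tool([
  [[1.55,0.9,-0.15],[-0.1,-0.5,-1.1],-1],
  [[1.5,0.95,-0.15],[-0.1,-0.5,-1.1],-1],
  [[1.5,0.95,-0.15],[0,-0.6,-1.1],-1],
  [[1.5,1.0,-0.15],[-0.1,-0.5,-1.1],-1],
  [[1.45,1.05,-0.2],[-0.1,-0.5,-1.1],-1],
])

```text
time: 8.57
tcp_pos: [627.6, -45.4, 178.3]
ee_rot: [[-0.086, 0.996, 0.011], [0.987, 0.086, -0.138], [-0.139, -0.001, -0.99]]
force: [-0.1, 0.7, -0.6]
width: 0.164
finger_force: 50.0
```

Call:
servo_tool([
  [[0,0,0],[0,0,0],-1],
  [[0,0,0],[0,0,0],-1],
])

```text
time: 8.82
tcp_pos: [626.8, -46.6, 178.2]
ee_rot: [[-0.085, 0.996, 0.011], [0.987, 0.085, -0.138], [-0.138, -0.001, -0.99]]
force: [0.4, -0.7, -1.0]
width: 0.167
finger_force: 50.0
```

```bash
cat > look.py <<'E'
from h import *
import sys
st(); s=sense(); R=s['ee_rot'];tip=s['tcp_pos']+R@TIP
Ps=[]
for n in("scene","top"):
    A=[];S=[]
    for k in range(3):
        c,W=snap(n); w=W.reshape(-1,3); d=(w-s['tcp_pos'])@R  # tool coords
        m=(d[:,0]>30)&(d[:,0]<150)&(abs(d[:,1])<14)&(d[:,2]>4)&(d[:,2]<26)&(w[:,2]>100); 
        e=(w[:,:2]-TIN)@[np.cos(np.radians(TY)),np.sin(np.radians(TY))]; m&=e<-66
        A.append(d[m])
    A=np.vstack(A); b=A[(A[:,0]>60)]
    f=np.polyfit(b[:,0],b[:,2],1); g=np.polyfit(b[:,0],b[:,1],1)
    print(n,len(A)//3,"tip x(tool)",np.percentile(A[:,0],[97,99,99.7]).round(1),"top face z at 100: %.2f slope deg %.2f"%(np.polyval(f,100),np.degrees(f[0])),"y at 137: %.2f slope %.2f"%(np.polyval(g,137),np.degrees(g[0])))
    cv2.imwrite(f"pics/{n}_{sys.argv[1]}.png",c["image"][...,::-1])
E
python3 look.py a
```

```text
t 8.82 tcp [626.8 -46.6 178.2] pitch -7.96 yaw 94.90 tip tin x -80.10 y 0.49 h 23.49 F [ 0.36 -0.73 -1.  ] M [ 0.037  0.128 -0.023] w 0.167 f 50.0
scene 265 tip x(tool) [134.4 135.5 137.3] top face z at 100: 15.14 slope deg 0.01 y at 137: 1.92 slope 0.34Traceback (most recent call last):
  File "look.py", line 13, in <module>
    f=np.polyfit(b[:,0],b[:,2],1); g=np.polyfit(b[:,0],b[:,1],1)
    raise TypeError("expected non-empty vector for x")
TypeError: expected non-empty vector for x
```

```bash
cat >> h.py <<'E'
def avg(n=4):
    L=[]
    for i in range(n):
        eyes.read_camera("scene"); s=sense(); L.append(np.r_[s['force'],s['wrist_torque']])
    L=np.array(L); print('avgF',L[:,:3].mean(0).round(2),'M',L[:,3:].mean(0).round(3),'sd',L.std(0).round(2))
E
python3 -c "
from h import *
avg(6); st()
p,R=tcp_for(-55,10,-8); plan([(p,R,8)],-1)"
```

```text
avgF [-0.22 -0.12 -0.7 ] M [-0.012  0.047  0.013] sd [0.69 0.38 0.57 0.02 0.01 0.02]
t 9.43 tcp [627.  -46.5 178.4] pitch -7.95 yaw 94.89 tip tin x -80.02 y 0.22 h 23.64 F [ 0.12 -0.23  0.35] M [ 0.024  0.047 -0.01 ] w 0.168 f 50.0
[[[0.33, 0.0, 0.12], [-0.0, -0.0, -0.0], -1], [[0.34, 0.01, 0.13], [-0.0, -0.0, -0.0], -1], [[0.33, -0.0, 0.12], [-0.0, -0.0, -0.0], -1], [[0.33, 0.0, 0.13], [-0.0, -0.0, -0.0], -1], [[0.34, 0.0, 0.12], [-0.0, -0.0, -0.0], -1]]
[[[0.33, 0.01, 0.12], [-0.0, -0.0, -0.0], -1], [[0.33, 0.0, 0.13], [-0.0, -0.0, -0.0], -1], [[0.34, 0.0, 0.12], [-0.0, -0.1, -0.0], -1]]
```

View pics/scene_a.png

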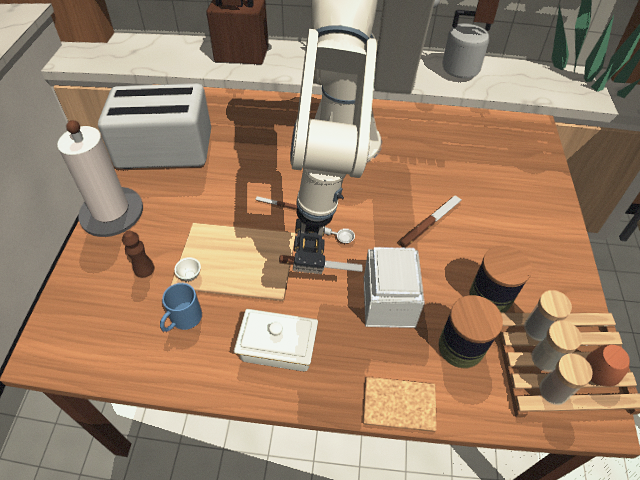

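The blade points at the tin, with its tip at pixel (362,267) and about 20 mm short of the tin's front. Next I approach over the groove.

Call:
servo_tool([
  [[0.34,0,0.12],[0,0,0],-1],
  [[0.34,0,0.12],[0,0,0],-1],
  [[0.34,0,0.12],[0,0,0],-1],
  [[0.34,0,0.12],[0,0,0],-1],
  [[0.34,0,0.12],[0,0,0],-1],
])

```text
time: 10.05
tcp_pos: [625.6, -30.2, 169.9]
ee_rot: [[-0.085, 0.996, 0.011], [0.987, 0.085, -0.138], [-0.138, -0.001, -0.99]]
force: [-0.5, -0.4, -0.2]
width: 0.172
finger_force: 50.0
```

Call:
servo_tool([
  [[0.34,0,0.12],[0,0,0],-1],
  [[0.34,0,0.12],[0,0,0],-1],
  [[0.3,0,0.12],[0,0,0],-1],
  [[0,0,0],[0,0,0],-1],
])

```text
time: 10.55
tcp_pos: [624.8, -21.1, 165.0]
ee_rot: [[-0.085, 0.996, 0.011], [0.987, 0.085, -0.138], [-0.138, -0.001, -0.99]]
force: [-0.4, -0.3, -0.9]
width: 0.17
finger_force: 50.0
```

```bash
python3 - <<'E'
from h import *
avg(4); st()
c,W=snap("scene"); cv2.imwrite("pics/s3.png",cv2.resize(c["image"][225:345,275:435,::-1],None,fx=5,fy=5,interpolation=cv2.INTER_CUBIC))
E
```

```text
avgF [-0.04 -0.15 -0.7 ] M [-0.001  0.077 -0.003] sd [0.54 0.39 0.22 0.04 0.03 0.03]
t 10.75 tcp [624.9 -21.4 165.2] pitch -7.95 yaw 94.89 tip tin x -54.83 y 0.17 h 10.48 F [ 0.06 -0.81 -0.94] M [-0.042  0.056  0.011] w 0.170 f 50.0
```

View pics/s3.png

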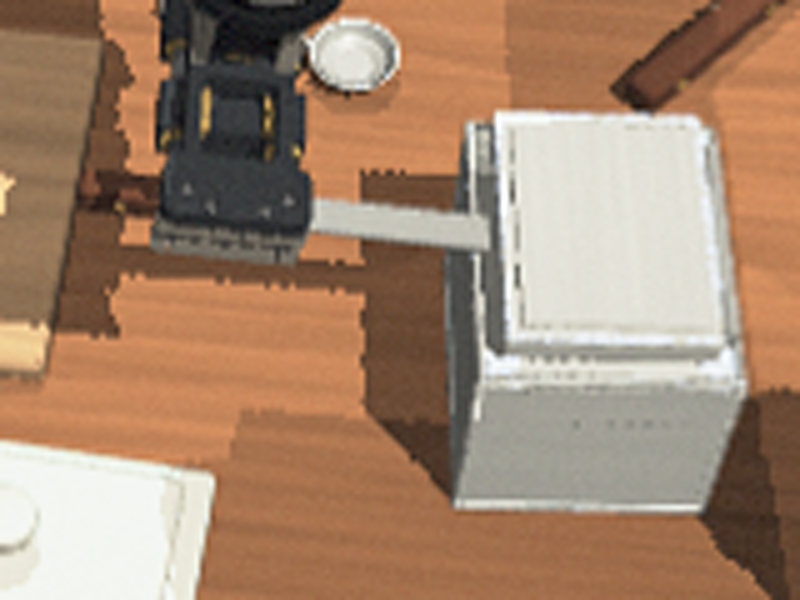

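The tip is above the groove, just in front of the lid edge (490,230). I'll lower it in small steps and watch the wrist torque.

Call:
servo_tool([
  [[0.014,0,0.1],[0,0,0],-1],
  [[0.014,0,0.1],[0,0,0],-1],
  [[0.014,0,0.1],[0,0,0],-1],
  [[0.014,0,0.1],[0,0,0],-1],
  [[0.014,0,0.1],[0,0,0],-1],
])

```text
time: 11.42
tcp_pos: [624.8, -21.3, 160.0]
ee_rot: [[-0.084, 0.996, 0.011], [0.987, 0.085, -0.138], [-0.138, -0.001, -0.99]]
force: [-0.4, -0.1, -1.4]
width: 0.166
finger_force: 50.0
```

```bash
python3 -c "
from h import *
avg(4); st()"
```

```text
avgF [ 0.01  0.03 -0.86] M [0.013 0.053 0.007] sd [0.37 0.18 0.22 0.03 0.02 0.02]
t 11.62 tcp [624.9 -21.3 160.1] pitch -7.95 yaw 94.89 tip tin x -54.74 y 0.23 h 5.34 F [-0.47  0.17 -0.76] M [0.023 0.033 0.007] w 0.170 f 50.0
```

Call:
servo_tool([
  [[0.007,0,0.05],[0,0,0],-1],
  [[0,0,0],[0,0,0],-1],
])

```text
time: 11.88
tcp_pos: [624.9, -21.3, 159.6]
ee_rot: [[-0.085, 0.996, 0.011], [0.987, 0.085, -0.138], [-0.138, -0.001, -0.99]]
force: [0.5, -0.2, -0.9]
width: 0.168
finger_force: 50.0
```

```bash
python3 -c "
from h import *
avg(4); st()"
```

```text
avgF [ 0.12 -0.46 -0.5 ] M [-0.026  0.08  -0.002] sd [0.15 0.47 0.24 0.04 0.03 0.02]
t 12.07 tcp [624.9 -21.3 159.6] pitch -7.95 yaw 94.89 tip tin x -54.76 y 0.21 h 4.89 F [ 0.09 -1.01 -0.57] M [0.017 0.05  0.011] w 0.171 f 50.0
```

Call:
servo_tool([
  [[0.007,0,0.05],[0,0,0],-1],
  [[0,0,0],[0,0,0],-1],
])

```text
time: 12.32
tcp_pos: [624.8, -21.3, 159.0]
ee_rot: [[-0.085, 0.996, 0.011], [0.987, 0.085, -0.138], [-0.138, -0.001, -0.99]]
force: [-0.2, -0.1, -1.0]
width: 0.17
finger_force: 50.0
```

```bash
python3 -c "
from h import *
avg(4); st()"
```

```text
avgF [-0.45  0.66 -0.79] M [-0.006  0.082 -0.002] sd [0.62 0.16 0.84 0.05 0.01 0.01]
t 12.53 tcp [624.9 -21.3 159.1] pitch -7.95 yaw 94.89 tip tin x -54.73 y 0.24 h 4.34 F [-0.67  0.57 -0.3 ] M [ 0.001  0.06  -0.003] w 0.163 f 50.0
```

Call:
servo_tool([
  [[0.007,0,0.05],[0,0,0],-1],
  [[0,0,0],[0,0,0],-1],
])

```text
time: 12.78
tcp_pos: [624.8, -21.3, 158.5]
ee_rot: [[-0.084, 0.996, 0.011], [0.987, 0.085, -0.138], [-0.138, -0.001, -0.99]]
force: [-0.4, -0.4, -1.2]
width: 0.168
finger_force: 50.0
```

```bash
python3 -c "
from h import *
avg(3); st()"
```

```text
avgF [-0.06  0.01 -1.28] M [-0.003  0.076 -0.003] sd [0.07 0.17 0.22 0.03 0.04 0.01]
t 12.93 tcp [624.9 -21.3 158.6] pitch -7.95 yaw 94.90 tip tin x -54.73 y 0.25 h 3.84 F [-0.12 -0.02 -1.5 ] M [0.032 0.086 0.012] w 0.169 f 50.0
```

Call:
servo_tool([
  [[0.007,0,0.05],[0,0,0],-1],
  [[0,0,0],[0,0,0],-1],
])

```text
time: 13.18
tcp_pos: [624.8, -21.3, 158.0]
ee_rot: [[-0.084, 0.996, 0.011], [0.987, 0.085, -0.138], [-0.138, -0.001, -0.99]]
force: [0.6, 0.2, -0.4]
width: 0.168
finger_force: 50.0
```

```bash
python3 -c "
from h import *
avg(3); st()"
```

```text
avgF [-0.14 -0.13 -1.01] M [-0.019  0.069 -0.005] sd [0.13 0.27 0.55 0.01 0.03 0.03]
t 13.32 tcp [624.8 -21.3 158.1] pitch -7.95 yaw 94.89 tip tin x -54.73 y 0.26 h 3.32 F [-0.23  0.24 -1.43] M [-0.011  0.079 -0.037] w 0.167 f 50.0
```

Call:
servo_tool([
  [[0.006,0,0.04],[0,0,0],-1],
  [[0,0,0],[0,0,0],-1],
])

```text
time: 13.58
tcp_pos: [624.9, -21.3, 157.6]
ee_rot: [[-0.084, 0.996, 0.011], [0.987, 0.085, -0.138], [-0.138, -0.001, -0.99]]
force: [0.2, 0.3, -2.0]
width: 0.167
finger_force: 50.0
```

```bash
python3 -c "
from h import *
avg(3); st()"
```

```text
avgF [ 0.47  0.43 -0.58] M [ 0.019  0.076 -0.015] sd [0.28 0.54 0.26 0.01 0.03 0.01]
t 13.72 tcp [624.8 -21.3 157.7] pitch -7.95 yaw 94.89 tip tin x -54.73 y 0.25 h 2.92 F [ 0.8   0.26 -0.21] M [ 0.032  0.067 -0.014] w 0.172 f 50.0
```

Call:
servo_tool([
  [[0.006,0,0.04],[0,0,0],-1],
  [[0,0,0],[0,0,0],-1],
])

```text
time: 13.98
tcp_pos: [624.9, -21.3, 157.3]
ee_rot: [[-0.084, 0.996, 0.011], [0.987, 0.085, -0.138], [-0.138, -0.001, -0.99]]
force: [-0.8, 0.1, -0.3]
width: 0.167
finger_force: 50.0
```

```bash
python3 -c "
from h import *
avg(3); st()"
```

```text
avgF [-0.08 -0.29 -0.39] M [-0.007  0.065 -0.005] sd [0.34 0.43 0.29 0.01 0.02 0.04]
t 14.12 tcp [624.9 -21.3 157.3] pitch -7.95 yaw 94.89 tip tin x -54.76 y 0.17 h 2.58 F [-0.49 -0.7  -0.01] M [-0.005  0.076  0.041] w 0.170 f 50.0
```

Call:
servo_tool([
  [[0.006,0,0.04],[0,0,0],-1],
  [[0,0,0],[0,0,0],-1],
])

```text
time: 14.38
tcp_pos: [624.9, -21.3, 156.9]
ee_rot: [[-0.084, 0.996, 0.011], [0.987, 0.085, -0.138], [-0.138, -0.001, -0.99]]
force: [0.4, -0.6, 0.4]
width: 0.17
finger_force: 50.0
```

```bash
python3 -c "
from h import *
avg(3); st()"
```

```text
avgF [-0.63 -1.28 -0.03] M [-0.028  0.06   0.016] sd [0.18 0.42 0.26 0.01 0.02 0.04]
t 14.53 tcp [624.9 -21.3 156.9] pitch -7.95 yaw 94.90 tip tin x -54.74 y 0.20 h 2.18 F [-0.69 -0.78  0.33] M [-0.012  0.081  0.011] w 0.166 f 50.0
```

Call:
servo_tool([
  [[0.006,0,0.04],[0,0,0],-1],
  [[0,0,0],[0,0,0],-1],
])

```text
time: 14.78
tcp_pos: [624.9, -21.3, 156.5]
ee_rot: [[-0.084, 0.996, 0.011], [0.987, 0.085, -0.138], [-0.138, -0.001, -0.99]]
force: [-0.1, -1.3, -0.3]
width: 0.167
finger_force: 50.0
```

```bash
python3 -c "
from h import *
avg(3); st()"
```

```text
avgF [-0.16 -0.73  1.22] M [ 0.033  0.058 -0.001] sd [0.07 0.18 0.52 0.02 0.02 0.02]
t 14.93 tcp [624.9 -21.3 156.5] pitch -7.95 yaw 94.89 tip tin x -54.76 y 0.17 h 1.79 F [-0.25 -0.58  1.32] M [0.011 0.041 0.03 ] w 0.166 f 50.0
```

Rim contact is at h≈2.0, against 2.3 predicted. Now I'll ease off 0.2 mm and slide in along the blade axis, checking the force on the way.

Call:
servo_tool([
  [[0,0,-0.02],[0,0,0],-1],
  [[0.08,0,0],[0,0,0],-1],
  [[0.08,0,0],[0,0,0],-1],
  [[0.08,0,0],[0,0,0],-1],
  [[0.08,0,0],[0,0,0],-1],
])

```text
time: 15.55
tcp_pos: [624.6, -18.0, 156.2]
ee_rot: [[-0.084, 0.996, 0.011], [0.987, 0.085, -0.138], [-0.138, -0.001, -0.99]]
force: [-0.2, -1.0, 0.7]
width: 0.169
finger_force: 50.0
```

```bash
python3 -c "
from h import *
avg(3); st()"
```

```text
avgF [ 0.27 -0.71  0.68] M [ 0.104  0.031 -0.016] sd [0.43 0.64 0.23 0.04 0.03 0.02]
t 15.70 tcp [624.6 -17.9 156.2] pitch -7.94 yaw 94.90 tip tin x -51.38 y 0.25 h 1.46 F [-0.32 -0.8   0.37] M [ 0.124  0.043 -0.016] w 0.169 f 50.0
```

Call:
servo_tool([
  [[0.05,0,0],[0,0,0],-1],
  [[0.05,0,0],[0,0,0],-1],
  [[0.05,0,0],[0,0,0],-1],
])

```text
time: 16.08
tcp_pos: [624.5, -16.6, 156.0]
ee_rot: [[-0.084, 0.996, 0.011], [0.987, 0.085, -0.138], [-0.138, -0.001, -0.99]]
force: [0.3, -0.5, 2.1]
width: 0.168
finger_force: 50.0
```

```bash
python3 -c "
from h import *
avg(3); st()"
```

```text
avgF [ 0.05 -0.71  0.89] M [0.06  0.094 0.011] sd [0.88 0.06 0.41 0.03 0.01 0.03]
t 16.23 tcp [624.5 -16.6 156. ] pitch -7.94 yaw 94.90 tip tin x -49.99 y 0.24 h 1.25 F [ 0.11 -0.77  0.37] M [0.073 0.102 0.051] w 0.166 f 50.0
```

Call:
servo_tool([
  [[0.05,0,0],[0,0,0],-1],
  [[0.05,0,0],[0,0,0],-1],
  [[0.05,0,0],[0,0,0],-1],
])

```text
time: 16.6
tcp_pos: [624.3, -15.1, 155.8]
ee_rot: [[-0.084, 0.996, 0.011], [0.987, 0.085, -0.138], [-0.138, -0.001, -0.99]]
force: [-1.2, -1.2, 1.4]
width: 0.172
finger_force: 50.0
```

```bash
python3 -c "
from h import *
avg(3); st()"
```

```text
avgF [ 0.09 -0.83  0.98] M [0.044 0.08  0.014] sd [0.3  0.4  0.27 0.05 0.03 0.02]
t 16.75 tcp [624.3 -15.1 155.8] pitch -7.94 yaw 94.89 tip tin x -48.50 y 0.24 h 1.05 F [-0.08 -0.32  1.35] M [ 0.053  0.04  -0.008] w 0.165 f 50.0
```

Call:
servo_tool([
  [[0.05,0,0],[0,0,0],-1],
  [[0.05,0,0],[0,0,0],-1],
  [[0.05,0,0],[0,0,0],-1],
])

```text
time: 17.12
tcp_pos: [624.2, -13.6, 155.6]
ee_rot: [[-0.084, 0.996, 0.011], [0.987, 0.085, -0.138], [-0.138, -0.001, -0.99]]
force: [0.5, -1.0, 0.6]
width: 0.168
finger_force: 50.0
```

```bash
python3 -c "
from h import *
avg(3); st()"
```

```text
avgF [-0.11 -1.06  0.93] M [ 0.032  0.074 -0.015] sd [0.36 0.11 0.49 0.02 0.03 0.01]
t 17.27 tcp [624.2 -13.6 155.6] pitch -7.94 yaw 94.89 tip tin x -47.02 y 0.22 h 0.87 F [-0.61 -1.2   0.83] M [ 0.043  0.094 -0.005] w 0.166 f 50.0
```

Call:
servo_tool([
  [[0.05,0,0],[0,0,0],-1],
  [[0.05,0,0],[0,0,0],-1],
])

```text
time: 17.52
tcp_pos: [624.1, -12.7, 155.5]
ee_rot: [[-0.084, 0.996, 0.011], [0.987, 0.085, -0.138], [-0.138, -0.001, -0.99]]
force: [-0.5, -0.4, 0.7]
width: 0.172
finger_force: 50.0
```

```bash
python3 - <<'E'
from h import *
avg(3); st()
c,W=snap("scene"); cv2.imwrite("pics/s4.png",cv2.resize(c["image"][225:345,275:435,::-1],None,fx=5,fy=5,interpolation=cv2.INTER_CUBIC))
E
```

```text
avgF [-0.29 -0.77  0.53] M [ 0.035  0.073 -0.008] sd [0.36 0.78 0.47 0.05 0.02 0.03]
t 17.68 tcp [624.1 -12.6 155.4] pitch -7.94 yaw 94.89 tip tin x -45.99 y 0.25 h 0.70 F [-0.6   0.32  0.47] M [ 0.082  0.045 -0.04 ] w 0.171 f 50.0
```

View pics/s4.png

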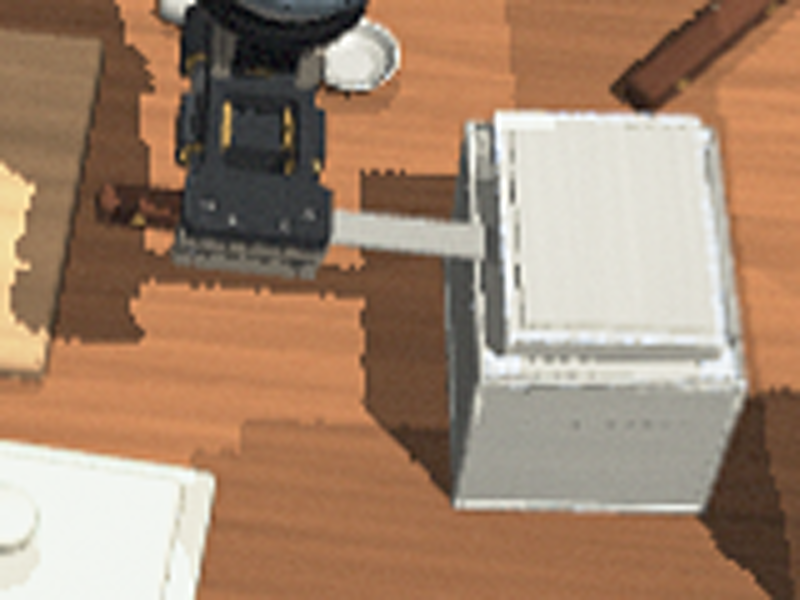

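The tip is under the lip with light rim contact of about 1.5 N. I'll start levering by pitching up about the rim, which stays fixed in tool axes at x≈123.4, z≈19.1 mm.

Call:
servo_tool([
  [[-0.031,0,0.216],[0,1,0],-1],
  [[-0.031,0,0.216],[0,1,0],-1],
  [[-0.031,0,0.216],[0,1,0],-1],
  [[-0.031,0,0.216],[0,1,0],-1],
])

```text
time: 18.23
tcp_pos: [624.3, -14.9, 146.8]
ee_rot: [[-0.085, 0.996, 0.005], [0.994, 0.085, -0.067], [-0.067, -0.001, -0.998]]
force: [0.1, 0.8, -0.3]
width: 0.17
finger_force: 50.0
```

```bash
python3 -c "
from h import *
avg(3); st()"
```

```text
avgF [0.   1.3  0.77] M [ 0.324  0.088 -0.031] sd [0.66 0.8  0.29 0.08 0.02 0.03]
t 18.38 tcp [624.2 -15.2 146.9] pitch -3.93 yaw 94.85 tip tin x -46.40 y 0.25 h 1.60 F [0.62 0.18 0.54] M [0.216 0.115 0.003] w 0.170 f 50.0
```

Call:
servo_tool([
  [[-0.016,0,0.108],[0,0.5,0],-1],
  [[-0.016,0,0.108],[0,0.5,0],-1],
  [[-0.016,0,0.108],[0,0.5,0],-1],
  [[-0.016,0,0.108],[0,0.5,0],-1],
])

```text
time: 18.88
tcp_pos: [624.4, -15.8, 142.7]
ee_rot: [[-0.085, 0.996, 0.002], [0.996, 0.085, -0.033], [-0.033, -0.001, -0.999]]
force: [-0.3, -0.8, 0.4]
width: 0.169
finger_force: 50.0
```

```bash
python3 -c "
from h import *
avg(3); st()"
```

```text
avgF [ 0.2  -0.46  0.41] M [0.038 0.086 0.04 ] sd [0.31 0.68 0.24 0.04 0.01 0.04]
t 19.02 tcp [624.3 -15.8 142.7] pitch -1.94 yaw 94.87 tip tin x -46.21 y 0.23 h 2.12 F [-0.24 -1.33  0.21] M [-0.016  0.083  0.093] w 0.166 f 50.0
```

Call:
servo_tool([
  [[-0.016,0,0.108],[0,0.5,0],-1],
  [[-0.016,0,0.108],[0,0.5,0],-1],
  [[-0.016,0,0.108],[0,0.5,0],-1],
  [[-0.016,0,0.108],[0,0.5,0],-1],
])

```text
time: 19.52
tcp_pos: [624.4, -16.4, 138.3]
ee_rot: [[-0.085, 0.996, -0.001], [0.996, 0.085, 0.002], [0.002, -0.001, -1.0]]
force: [-0.2, 1.0, 0.0]
width: 0.17
finger_force: 50.0
```

```bash
python3 -c "
from h import *
st();avg(2)"
```

```text
t 19.52 tcp [624.4 -16.4 138.3] pitch 0.10 yaw 94.88 tip tin x -46.08 y 0.24 h 2.65 F [-0.16  0.97  0.05] M [ 0.17   0.086 -0.018] w 0.170 f 50.0
avgF [ 0.07  1.21 -0.42] M [ 0.321  0.122 -0.032] sd [0.24 0.23 0.   0.02 0.02 0.01]
```

Call:
servo_tool([
  [[-0.016,0,0.108],[0,0.5,0],-1],
  [[-0.016,0,0.108],[0,0.5,0],-1],
  [[-0.016,0,0.108],[0,0.5,0],-1],
  [[-0.016,0,0.108],[0,0.5,0],-1],
])

```text
time: 20.12
tcp_pos: [624.5, -16.9, 134.0]
ee_rot: [[-0.085, 0.996, -0.004], [0.996, 0.085, 0.037], [0.037, -0.001, -0.999]]
force: [0.1, 2.7, 1.5]
width: 0.171
finger_force: 50.0
```

```bash
python3 -c "
from h import *
st();avg(2)"
```

```text
t 20.12 tcp [624.5 -16.9 134. ] pitch 2.10 yaw 94.88 tip tin x -46.09 y 0.23 h 3.16 F [0.06 2.75 1.52] M [0.359 0.077 0.021] w 0.171 f 50.0
avgF [-0.22  2.47  1.22] M [ 0.583  0.064 -0.006] sd [0.19 0.06 0.   0.06 0.02 0.04]
```

Call:
servo_tool([
  [[-0.014,0,0.108],[0,0.5,0],-1],
  [[-0.014,0,0.108],[0,0.5,0],-1],
  [[-0.014,0,0.108],[0,0.5,0],-1],
])

```text
time: 20.6
tcp_pos: [624.5, -17.1, 130.7]
ee_rot: [[-0.085, 0.996, -0.006], [0.994, 0.085, 0.062], [0.063, -0.001, -0.998]]
force: [0.4, 3.2, 1.4]
width: 0.167
finger_force: 50.0
```

```bash
python3 -c "
from h import *
st();avg(2)"
```

```text
t 20.60 tcp [624.5 -17.1 130.7] pitch 3.60 yaw 94.89 tip tin x -46.09 y 0.25 h 3.51 F [0.37 3.16 1.42] M [0.539 0.131 0.033] w 0.167 f 50.0
avgF [-0.51  5.07  0.82] M [ 0.813  0.121 -0.011] sd [0.41 0.31 0.53 0.01 0.03 0.04]
```

Call:
servo_tool([
  [[-0.014,0,0.108],[0,0.5,0],-1],
  [[-0.014,0,0.108],[0,0.5,0],-1],
  [[-0.014,0,0.108],[0,0.5,0],-1],
])

```text
time: 21.08
tcp_pos: [624.5, -17.4, 127.5]
ee_rot: [[-0.085, 0.996, -0.008], [0.992, 0.085, 0.088], [0.089, -0.001, -0.996]]
force: [-0.6, 4.3, 1.6]
width: 0.167
finger_force: 50.0
```

```bash
python3 - <<'E'
from h import *
st();avg(2)
c,W=snap("scene"); w=W.reshape(-1,3); a=np.radians(TY); d=w[:,:2]-TIN; s=d@[np.cos(a),np.sin(a)]; t=d@[-np.sin(a),np.cos(a)]
m=(abs(s)<40)&(abs(t)<50)&(w[:,2]>130); f=np.polyfit(s[m],w[m,2],1); print("lid slope",f)
W0=np.load("scene0.npy").reshape(-1,3); d=W0[:,:2]-TIN; s=d@[np.cos(a),np.sin(a)]; t=d@[-np.sin(a),np.cos(a)]
m=(abs(s)<40)&(abs(t)<50)&(W0[:,2]>130); print("before",np.polyfit(s[m],W0[m,2],1))
E
```

```text
t 21.07 tcp [624.5 -17.4 127.5] pitch 5.10 yaw 94.88 tip tin x -46.20 y 0.24 h 3.89 F [-0.63  4.27  1.61] M [0.685 0.113 0.054] w 0.167 f 50.0
avgF [-0.25  4.51  1.33] M [0.859 0.094 0.028] sd [0.25 0.42 0.07 0.01 0.01 0.01]
lid slope [-6.67871033e-03  1.42493739e+02]
before [-2.24522581e-03  1.42159851e+02]
```

Call:
servo_tool([
  [[0.03,0,0],[0,0,0],-1],
  [[0,0,0],[0,0,0],-1],
])

```text
time: 21.48
tcp_pos: [624.5, -17.4, 127.7]
ee_rot: [[-0.085, 0.996, -0.008], [0.993, 0.085, 0.087], [0.088, -0.001, -0.996]]
force: [0.4, 1.7, 0.6]
width: 0.167
finger_force: 50.0
```

```bash
python3 -c "
from h import *
st();avg(2)"
```

```text
t 21.48 tcp [624.5 -17.4 127.7] pitch 5.03 yaw 94.90 tip tin x -46.16 y 0.23 h 3.85 F [0.4  1.7  0.65] M [0.414 0.144 0.061] w 0.167 f 50.0
avgF [0.42 2.02 0.52] M [0.424 0.107 0.007] sd [0.19 0.4  0.21 0.01 0.01 0.02]
```

Call:
servo_tool([
  [[-0.005,0,0.108],[0,0.5,0],-1],
  [[-0.005,0,0.108],[0,0.5,0],-1],
  [[-0.005,0,0.108],[0,0.5,0],-1],
])

```text
time: 21.95
tcp_pos: [624.5, -17.4, 124.3]
ee_rot: [[-0.084, 0.996, -0.01], [0.99, 0.085, 0.114], [0.114, -0.001, -0.993]]
force: [-0.1, -0.5, 1.5]
width: 0.167
finger_force: 50.0
```

```bash
cat > lid.py <<'E'
from h import *
st();avg(2)
a=np.radians(TY)
def sl(w):
    w=w.reshape(-1,3); d=w[:,:2]-TIN; s=d@[np.cos(a),np.sin(a)]; t=d@[-np.sin(a),np.cos(a)]
    m=(abs(s)<40)&(abs(t)<50)&(w[:,2]>130)&(w[:,2]<160); return np.polyfit(s[m],w[m,2],1)
f=np.mean([sl(snap("scene")[1]) for i in range(2)],0); g=sl(np.load("scene0.npy")); print("lid opening",(g-f)[0].round(4),"centre rise",(f-g)[1].round(2))
E
python3 lid.py
```

```text
t 21.95 tcp [624.5 -17.4 124.3] pitch 6.57 yaw 94.88 tip tin x -46.05 y 0.19 h 4.20 F [-0.07 -0.51  1.54] M [-0.136  0.055  0.01 ] w 0.167 f 50.0
avgF [-0.55  0.48  1.13] M [0.06  0.058 0.   ] sd [0.08 0.48 0.37 0.07 0.01 0.03]
lid opening 0.0115 centre rise 0.47
```

Relief worked, and the lid is opening at about 0.01 rad. Continuing.

Call:
servo_tool([
  [[-0.01,0,0.108],[0,0.5,0],-1],
  [[-0.01,0,0.108],[0,0.5,0],-1],
  [[-0.01,0,0.108],[0,0.5,0],-1],
  [[-0.01,0,0.108],[0,0.5,0],-1],
])

```text
time: 22.65
tcp_pos: [624.5, -17.1, 119.9]
ee_rot: [[-0.084, 0.996, -0.013], [0.985, 0.085, 0.148], [0.149, -0.001, -0.989]]
force: [0.1, -3.7, 0.6]
width: 0.169
finger_force: 50.0
```

```bash
python3 -c "
from h import *
st();avg(2)"
```

```text
t 22.65 tcp [624.5 -17.1 119.9] pitch 8.57 yaw 94.88 tip tin x -45.88 y 0.20 h 4.68 F [ 0.13 -3.66  0.56] M [-0.74  -0.014  0.039] w 0.169 f 50.0
avgF [ 1.04 -3.34  0.92] M [-0.546  0.002 -0.001] sd [0.17 0.61 0.09 0.08 0.   0.01]
```

Call:
servo_tool([
  [[-0.008,0,0.108],[0,0.5,0],-1],
  [[-0.008,0,0.108],[0,0.5,0],-1],
  [[-0.008,0,0.108],[0,0.5,0],-1],
  [[-0.008,0,0.108],[0,0.5,0],-1],
])

```text
time: 23.25
tcp_pos: [624.5, -16.8, 115.6]
ee_rot: [[-0.084, 0.996, -0.016], [0.98, 0.085, 0.182], [0.183, -0.0, -0.983]]
force: [-0.4, -6.0, -0.2]
width: 0.167
finger_force: 50.0
```

```bash
python3 lid.py
```

```text
t 23.25 tcp [624.5 -16.8 115.6] pitch 10.55 yaw 94.89 tip tin x -45.74 y 0.18 h 5.20 F [-0.38 -6.05 -0.2 ] M [-0.975  0.025  0.042] w 0.167 f 50.0
avgF [ 0.25 -4.38  0.56] M [-0.71  -0.019  0.03 ] sd [0.03 0.25 0.09 0.02 0.04 0.02]
lid opening 0.0232 centre rise 0.96
```

Call:
servo_tool([
  [[-0.035,0,0],[0,0,0],-1],
  [[-0.016,0,0.108],[0,0.5,0],-1],
  [[-0.016,0,0.108],[0,0.5,0],-1],
  [[-0.016,0,0.108],[0,0.5,0],-1],
])

```text
time: 23.95
tcp_pos: [624.4, -16.5, 112.3]
ee_rot: [[-0.083, 0.996, -0.019], [0.974, 0.085, 0.209], [0.21, -0.001, -0.978]]
force: [0.3, -2.9, 0.9]
width: 0.168
finger_force: 50.0
```

```bash
python3 -c "
from h import *
st();avg(2)"
```

```text
t 23.95 tcp [624.4 -16.5 112.3] pitch 12.11 yaw 94.87 tip tin x -45.76 y 0.22 h 5.61 F [ 0.26 -2.88  0.93] M [-0.575  0.019 -0.005] w 0.168 f 50.0
avgF [ 0.44 -2.04  1.38] M [-0.31   0.029  0.004] sd [0.13 0.37 0.02 0.03 0.01 0.02]
```

Call:
servo_tool([
  [[-0.014,0,0.108],[0,0.5,0],-1],
  [[-0.014,0,0.108],[0,0.5,0],-1],
  [[-0.014,0,0.108],[0,0.5,0],-1],
  [[-0.014,0,0.108],[0,0.5,0],-1],
])

```text
time: 24.55
tcp_pos: [624.4, -16.1, 108.0]
ee_rot: [[-0.082, 0.996, -0.022], [0.966, 0.085, 0.243], [0.244, -0.001, -0.97]]
force: [0.0, -1.2, 0.2]
width: 0.167
finger_force: 50.0
```

```bash
python3 lid.py
```

```text
t 24.55 tcp [624.4 -16.1 108. ] pitch 14.10 yaw 94.87 tip tin x -45.87 y 0.22 h 6.06 F [ 0.   -1.23  0.18] M [-0.196 -0.055 -0.029] w 0.167 f 50.0
avgF [ 0.2  -0.88  1.52] M [-0.015  0.03   0.004] sd [0.   0.1  0.   0.02 0.02 0.04]
lid opening 0.0282 centre rise 1.44
```

Call:
servo_tool([
  [[-0.013,0,0.108],[0,0.5,0],-1],
  [[-0.013,0,0.108],[0,0.5,0],-1],
  [[-0.013,0,0.108],[0,0.5,0],-1],
  [[-0.013,0,0.108],[0,0.5,0],-1],
])

```text
time: 25.25
tcp_pos: [624.3, -15.6, 103.7]
ee_rot: [[-0.082, 0.996, -0.024], [0.957, 0.085, 0.276], [0.277, -0.001, -0.961]]
force: [-0.6, -0.2, 1.9]
width: 0.168
finger_force: 50.0
```

```bash
python3 -c "
from h import *
st();avg(2)"
```

```text
t 25.25 tcp [624.3 -15.6 103.7] pitch 16.10 yaw 94.87 tip tin x -46.00 y 0.23 h 6.52 F [-0.62 -0.22  1.9 ] M [-0.123  0.02   0.037] w 0.168 f 50.0
avgF [-0.62 -0.71  1.9 ] M [ 0.152  0.044 -0.028] sd [0.11 0.03 0.14 0.02 0.02 0.01]
```

Call:
servo_tool([
  [[-0.013,0,0.108],[0,0.5,0],-1],
  [[-0.013,0,0.108],[0,0.5,0],-1],
  [[-0.013,0,0.108],[0,0.5,0],-1],
  [[-0.013,0,0.108],[0,0.5,0],-1],
])

```text
time: 25.85
tcp_pos: [624.3, -14.9, 99.4]
ee_rot: [[-0.081, 0.996, -0.027], [0.947, 0.085, 0.309], [0.311, -0.001, -0.951]]
force: [0.2, -0.9, 2.4]
width: 0.173
finger_force: 50.0
```

```bash
python3 lid.py
```

```text
t 25.85 tcp [624.3 -14.9  99.4] pitch 18.09 yaw 94.87 tip tin x -46.12 y 0.23 h 6.97 F [ 0.21 -0.91  2.38] M [-0.02   0.065 -0.019] w 0.173 f 50.0
avgF [0.09 0.64 1.18] M [ 0.167  0.027 -0.03 ] sd [0.28 0.28 0.73 0.02 0.01 0.02]
lid opening 0.0363 centre rise 1.92
```

Call:
servo_tool([
  [[-0.014,0,0.108],[0,0.5,0],-1],
  [[-0.014,0,0.108],[0,0.5,0],-1],
  [[-0.014,0,0.108],[0,0.5,0],-1],
  [[-0.014,0,0.108],[0,0.5,0],-1],
])

```text
time: 26.55
tcp_pos: [624.2, -14.1, 95.1]
ee_rot: [[-0.08, 0.996, -0.03], [0.936, 0.085, 0.342], [0.344, -0.001, -0.939]]
force: [-0.2, -0.1, 1.9]
width: 0.166
finger_force: 50.0
```

```bash
python3 -c "
from h import *
st();avg(2)"
```

```text
t 26.55 tcp [624.2 -14.1  95.1] pitch 20.09 yaw 94.87 tip tin x -46.28 y 0.24 h 7.45 F [-0.15 -0.14  1.93] M [ 0.015  0.066 -0.031] w 0.166 f 50.0
avgF [0.39 0.32 1.49] M [ 0.121  0.04  -0.028] sd [0.4  0.36 0.27 0.   0.03 0.05]
```

Call:
servo_tool([
  [[-0.014,0,0.108],[0,0.5,0],-1],
  [[-0.014,0,0.108],[0,0.5,0],-1],
  [[-0.014,0,0.108],[0,0.5,0],-1],
  [[-0.014,0,0.108],[0,0.5,0],-1],
])

```text
time: 27.15
tcp_pos: [624.1, -13.1, 90.9]
ee_rot: [[-0.079, 0.996, -0.033], [0.923, 0.085, 0.375], [0.376, -0.001, -0.927]]
force: [-0.2, -0.0, 2.3]
width: 0.171
finger_force: 50.0
```

```bash
python3 lid.py
```

```text
t 27.15 tcp [624.1 -13.1  90.9] pitch 22.09 yaw 94.87 tip tin x -46.46 y 0.22 h 7.89 F [-0.25 -0.05  2.28] M [-0.004  0.035 -0.014] w 0.171 f 50.0
avgF [0.45 0.49 1.62] M [ 0.185  0.086 -0.029] sd [0.47 0.14 0.03 0.02 0.01 0.03]
lid opening 0.0424 centre rise 2.34
```

Call:
servo_tool([
  [[-0.014,0,0.108],[0,0.5,0],-1],
  [[-0.014,0,0.108],[0,0.5,0],-1],
  [[-0.014,0,0.108],[0,0.5,0],-1],
  [[-0.014,0,0.108],[0,0.5,0],-1],
  [[-0.014,0,0.108],[0,0.5,0],-1],
])

```text
time: 27.98
tcp_pos: [624.0, -11.6, 85.6]
ee_rot: [[-0.077, 0.996, -0.036], [0.906, 0.085, 0.415], [0.416, -0.001, -0.909]]
force: [0.0, 0.4, 1.8]
width: 0.167
finger_force: 50.0
```

```bash
python3 -c "
from h import *
st();avg(2)"
```

```text
t 27.98 tcp [624.  -11.6  85.6] pitch 24.59 yaw 94.87 tip tin x -46.63 y 0.22 h 8.46 F [0.02 0.41 1.82] M [ 0.086  0.072 -0.039] w 0.167 f 50.0
avgF [0.06 0.58 1.85] M [ 0.222  0.062 -0.019] sd [0.09 0.14 0.11 0.03 0.02 0.03]
```

Call:
servo_tool([
  [[-0.014,0,0.108],[0,0.5,0],-1],
  [[-0.014,0,0.108],[0,0.5,0],-1],
  [[-0.014,0,0.108],[0,0.5,0],-1],
  [[0,0,0],[0,0,0],-1],
  [[0,0,0],[0,0,0],-1],
])

```text
time: 28.7
tcp_pos: [623.9, -10.6, 82.6]
ee_rot: [[-0.076, 0.996, -0.038], [0.895, 0.085, 0.437], [0.439, -0.001, -0.898]]
force: [-0.2, -0.8, 1.4]
width: 0.168
finger_force: 50.0
```

```bash
python3 lid.py
```

```text
t 28.70 tcp [623.9 -10.6  82.6] pitch 26.05 yaw 94.87 tip tin x -46.81 y 0.22 h 8.75 F [-0.15 -0.79  1.4 ] M [ 0.125  0.081 -0.02 ] w 0.168 f 50.0
avgF [-0.23 -0.05  1.67] M [ 0.126  0.052 -0.006] sd [0.37 0.63 0.28 0.01 0.02 0.  ]
lid opening 0.0515 centre rise 2.93
```

The lid is open about 0.05 rad. Now I'll unload by pitching back about the rim, lift 0.5 mm, and withdraw along the blade axis.

Call:
servo_tool([
  [[0.018,0,-0.108],[0,-0.5,0],-1],
  [[0.035,0,-0.215],[0,-1,0],-1],
  [[0.054,0,-0.323],[0,-1.5,0],-1],
  [[0.054,0,-0.323],[0,-1.5,0],-1],
  [[0.054,0,-0.323],[0,-1.5,0],-1],
])

```text
time: 29.52
tcp_pos: [624.3, -14.0, 95.6]
ee_rot: [[-0.08, 0.996, -0.029], [0.937, 0.085, 0.339], [0.341, -0.0, -0.94]]
force: [-0.5, -2.2, 0.7]
width: 0.17
finger_force: 50.0
```

Call:
servo_tool([
  [[0.054,0,-0.323],[0,-1.5,0],-1],
  [[0.054,0,-0.323],[0,-1.5,0],-1],
  [[0,0,-0.04],[0,0,0],-1],
  [[0,0,0],[0,0,0],-1],
])

```text
time: 30.02
tcp_pos: [624.2, -14.7, 102.1]
ee_rot: [[-0.081, 0.996, -0.026], [0.952, 0.085, 0.293], [0.294, -0.001, -0.956]]
force: [0.4, 0.7, -0.3]
width: 0.169
finger_force: 50.0
```

```bash
python3 lid.py
```

```text
t 30.02 tcp [624.2 -14.7 102.1] pitch 17.09 yaw 94.88 tip tin x -45.52 y 0.31 h 7.30 F [ 0.38  0.75 -0.31] M [-0.024  0.027 -0.086] w 0.169 f 50.0
avgF [ 0.23 -0.17  0.26] M [ 0.002  0.055 -0.021] sd [0.29 0.04 0.01 0.04 0.   0.  ]
lid opening 0.0517 centre rise 2.86
```

Call:
servo_tool([
  [[-0.2,0,0],[0,0,0],-1],
  [[-0.4,0,0],[0,0,0],-1],
  [[-0.6,0,0],[0,0,0],-1],
  [[-0.8,0,-0.1],[0,0,0],-1],
  [[-1.0,0,-0.2],[0,0,0],-1],
])

```text
time: 30.85
tcp_pos: [626.7, -45.3, 95.9]
ee_rot: [[-0.081, 0.996, -0.026], [0.953, 0.085, 0.292], [0.293, -0.001, -0.956]]
force: [1.2, 0.5, -0.9]
width: 0.167
finger_force: 50.0
```

```bash
cat >> h.py <<'E'
P0=np.array([487.7,-277.4,40.6]);  # grasp pose + 1 mm
E
python3 lid.py; python3 - <<'E'
from h import *
s=sense(); p=s['tcp_pos'];
a=np.radians(TY); back=p-20*np.r_[np.cos(a),np.sin(a),0]+[0,0,40]
plan([(back,rot(TY,8),5),(P0+[0,0,110],rot(78.5),15),(P0+[0,0,5],rot(78.5),8)],-1)
E
```

```text
t 30.85 tcp [626.7 -45.3  95.9] pitch 17.04 yaw 94.88 tip tin x -76.14 y 0.37 h 1.01 F [ 1.18  0.49 -0.86] M [-0.33   0.05  -0.033] w 0.167 f 50.0
avgF [ 0.05 -0.42 -0.79] M [-0.28   0.041  0.016] sd [0.67 0.86 0.79 0.01 0.   0.02]
lid opening 0.0532 centre rise 2.87
[[[-0.15, -0.0, -0.88], [-0.0, -1.8, -0.0], -1], [[-0.17, -0.0, -0.88], [-0.0, -1.8, -0.0], -1], [[-0.21, -0.0, -0.87], [-0.0, -1.8, -0.0], -1], [[-0.23, -0.0, -0.86], [-0.0, -1.8, -0.0], -1], [[-0.25, -0.0, -0.86], [-0.0, -1.9, -0.1], -1]]
[[[-1.31, -1.06, -0.28], [-0.1, -0.5, 1.1], -1], [[-1.32, -1.03, -0.27], [-0.1, -0.6, 1.1], -1], [[-1.35, -1.0, -0.26], [-0.0, -0.5, 1.1], -1], [[-1.37, -0.98, -0.24], [-0.1, -0.5, 1.1], -1], [[-1.4, -0.96, -0.24], [-0.1, -0.5, 1.1], -1]]
[[[-1.41, -0.92, -0.22], [-0.1, -0.6, 1.1], -1], [[-1.43, -0.9, -0.21], [-0.0, -0.5, 1.1], -1], [[-1.45, -0.87, -0.2], [-0.1, -0.5, 1.1], -1], [[-1.47, -0.84, -0.19], [-0.1, -0.5, 1.1], -1], [[-1.48, -0.81, -0.18], [-0.1, -0.6, 1.0], -1]]
[[[-1.5, -0.79, -0.16], [-0.1, -0.5, 1.1], -1], [[-1.52, -0.76, -0.15], [-0.0, -0.5, 1.1], -1], [[-1.54, -0.73, -0.14], [-0.1, -0.5, 1.1], -1], [[-1.54, -0.69, -0.12], [-0.1, -0.6, 1.1], -1], [[-1.57, -0.67, -0.11], [-0.1, -0.5, 1.1], -1]]
[[[0.0, -0.0, 1.31], [0.0, 0.0, 0.0], -1], [[0.0, -0.0, 1.31], [0.0, 0.0, 0.0], -1], [[0.0, -0.0, 1.32], [0.0, 0.0, 0.0], -1], [[0.0, -0.0, 1.31], [0.0, 0.0, 0.0], -1], [[0.0, -0.0, 1.31], [0.0, 0.0, 0.0], -1]]
[[[0.0, -0.0, 1.31], [0.0, 0.0, 0.0], -1], [[0.0, -0.01, 1.32], [0.0, 0.0, 0.0], -1], [[0.0, 0.0, 1.31], [0.0, 0.0, 0.0], -1]]
```

Call:
servo_tool([
  [[-0.15,0,-0.9],[0,-1.8,0],-1],
  [[-0.15,0,-0.9],[0,-1.8,0],-1],
  [[-0.2,0,-0.85],[0,-1.8,0],-1],
  [[-0.25,0,-0.85],[0,-1.8,0],-1],
  [[-0.25,0,-0.85],[0,-1.8,0],-1],
])

```text
time: 31.68
tcp_pos: [628.6, -64.5, 137.0]
ee_rot: [[-0.085, 0.996, -0.012], [0.987, 0.085, 0.137], [0.138, -0.0, -0.99]]
force: [-0.1, -0.6, -0.8]
width: 0.172
finger_force: 50.0
```

Call:
servo_tool([
  [[-1.3,-1.05,-0.3],[0,-0.5,1.1],-1],
  [[-1.3,-1.05,-0.3],[-0.1,-0.6,1.1],-1],
  [[-1.35,-1.0,-0.25],[0,-0.5,1.1],-1],
  [[-1.35,-1.0,-0.25],[-0.1,-0.5,1.1],-1],
  [[-1.4,-0.95,-0.25],[-0.1,-0.5,1.1],-1],
])

```text
time: 32.3
tcp_pos: [580.4, -136.0, 141.6]
ee_rot: [[0.013, 1.0, -0.006], [0.995, -0.012, 0.094], [0.094, -0.007, -0.996]]
force: [0.0, 1.1, -0.9]
width: 0.168
finger_force: 50.0
```

Call:
servo_tool([
  [[-1.4,-0.9,-0.2],[-0.1,-0.6,1.1],-1],
  [[-1.45,-0.9,-0.2],[0,-0.5,1.1],-1],
  [[-1.45,-0.85,-0.2],[-0.1,-0.5,1.1],-1],
  [[-1.45,-0.85,-0.2],[-0.1,-0.5,1.1],-1],
  [[-1.5,-0.8,-0.2],[-0.1,-0.6,1.0],-1],
])

```text
time: 32.92
tcp_pos: [534.1, -206.7, 146.6]
ee_rot: [[0.106, 0.994, -0.002], [0.993, -0.106, 0.047], [0.046, -0.006, -0.999]]
force: [-0.2, 0.0, -0.8]
width: 0.167
finger_force: 50.0
```

Call:
servo_tool([
  [[-1.5,-0.8,-0.15],[-0.1,-0.5,1.1],-1],
  [[-1.5,-0.75,-0.15],[0,-0.5,1.1],-1],
  [[-1.55,-0.75,-0.15],[-0.1,-0.5,1.1],-1],
  [[-1.55,-0.7,-0.1],[-0.1,-0.6,1.1],-1],
  [[-1.55,-0.65,-0.1],[-0.1,-0.5,1.1],-1],
])

```text
time: 33.55
tcp_pos: [487.1, -277.3, 151.1]
ee_rot: [[0.201, 0.98, -0.002], [0.98, -0.201, 0.001], [0.0, -0.002, -1.0]]
force: [-0.4, -0.3, -1.8]
width: 0.17
finger_force: 50.0
```

```bash
python3 - <<'E'
from h import *
st(); avg(3); s=sense(); R=s['ee_rot']
# blade slope in tool frame (did the spreader turn in the grip?)
for n in("scene","top"):
    c,W=snap(n); w=W.reshape(-1,3); d=(w-s['tcp_pos'])@R
    m=(d[:,0]>55)&(d[:,0]<145)&(abs(d[:,1])<14)&(d[:,2]>0)&(d[:,2]<35); b=d[m]
    if m.sum()>30: f=np.polyfit(b[:,0],b[:,2],1); print(n,m.sum(),"face z at 100 %.2f slope %.2f deg (down +)"%(np.polyval(f,100),np.degrees(np.arctan(f[0]))),b[:,0].max().round(1))
plan([(P0+[0,0,4],rot(78.5),8)],-1)
E
```

```text
t 33.55 tcp [ 487.1 -277.3  151.1] pitch 0.02 yaw 78.40 tip tin x -300.00 y 120.41 h 15.23 F [-0.39 -0.28 -1.76] M [-0.091  0.096  0.048] w 0.170 f 50.0
avgF [ 0.   -0.02 -0.45] M [-0.111  0.105 -0.011] sd [0.29 0.46 0.4  0.03 0.   0.02]
scene 201 face z at 100 14.79 slope 0.10 deg (down +) 138.5
top 295 face z at 100 14.79 slope 0.44 deg (down +) 138.1
[[[-0.02, 0.0, 1.33], [-0.0, -0.0, -0.0], -1], [[-0.01, 0.01, 1.33], [-0.0, -0.0, -0.0], -1], [[-0.02, 0.0, 1.33], [-0.0, -0.0, -0.0], -1], [[-0.01, 0.0, 1.33], [-0.0, -0.0, -0.0], -1], [[-0.02, 0.01, 1.33], [-0.1, -0.0, -0.0], -1]]
[[[-0.01, 0.0, 1.33], [0.0, -0.1, -0.0], -1], [[-0.02, 0.0, 1.33], [0.0, 0.0, -0.0], -1], [[-0.01, 0.0, 1.33], [0.0, 0.0, -0.0], -1]]
```

The spreader hasn't turned in the grip. Lowering it onto the board.

Call:
servo_tool([
  [[0,0,1.7],[0,0,0],-1],
  [[0,0,2.2],[0,0,0],-1],
  [[0,0,2.2],[0,0,0],-1],
  [[0,0,2.0],[0,0,0],-1],
  [[0,0,1.5],[0,0,0],-1],
])

```text
time: 34.42
tcp_pos: [487.1, -275.5, 53.1]
ee_rot: [[0.199, 0.98, -0.003], [0.98, -0.199, 0.002], [0.002, -0.003, -1.0]]
force: [0.4, 0.1, -0.7]
width: 0.169
finger_force: 50.0
```

Call:
servo_tool([
  [[0,0,0.8],[0,0,0],-1],
  [[0,0,0.3],[0,0,0],-1],
  [[0,0,0.2],[0,0,0],-1],
  [[0,0,0],[0,0,0],-1],
  [[0,0,0],[0,0,0],-1],
])

```text
time: 35.05
tcp_pos: [487.8, -276.4, 42.5]
ee_rot: [[0.2, 0.98, -0.001], [0.98, -0.2, 0.001], [0.001, -0.001, -1.0]]
force: [-0.1, 0.5, -1.1]
width: 0.171
finger_force: 50.0
```

```bash
python3 -c "
from h import *
st();avg(2)"
```

```text
t 35.05 tcp [ 487.8 -276.4   42.5] pitch 0.04 yaw 78.47 tip tin x -299.15 y 119.78 h -93.34 F [-0.13  0.53 -1.07] M [-0.081  0.113 -0.002] w 0.171 f 50.0
avgF [ 0.15 -0.23 -1.31] M [-0.101  0.086  0.   ] sd [0.27 0.06 0.19 0.   0.03 0.  ]
```

Call:
servo_tool([
  [[0,0,0.13],[0,0,0],-1],
  [[0,0,0.1],[0,0,0],-1],
  [[0,0,0.04],[0,0,0],-1],
  [[0,0,0],[0,0,0],-1],
])

```text
time: 35.65
tcp_pos: [487.5, -276.2, 39.6]
ee_rot: [[0.2, 0.98, -0.002], [0.98, -0.2, 0.001], [0.001, -0.002, -1.0]]
force: [-2.2, 0.0, 4.6]
width: 0.165
finger_force: 50.0
```

```bash
python3 -c "
from h import *
st();avg(2)"
```

```text
t 35.65 tcp [ 487.5 -276.2   39.6] pitch 0.06 yaw 78.47 tip tin x -298.91 y 120.05 h -96.19 F [-2.15  0.03  4.62] M [ 0.015  0.4   -0.043] w 0.165 f 50.0
avgF [-1.61  0.77  5.08] M [ 0.044  0.426 -0.019] sd [0.29 0.25 0.13 0.01 0.02 0.01]
```

Call:
servo_tool([
  [[0,0,0],[0,0,0],-0.55],
  [[0,0,0],[0,0,0],-0.4],
  [[0,0,0],[0,0,0],-0.2],
  [[0,0,0],[0,0,0],0.1],
  [[0,0,0],[0,0,0],0.2],
])

```text
time: 36.38
tcp_pos: [487.5, -276.2, 39.3]
ee_rot: [[0.2, 0.98, -0.002], [0.98, -0.2, 0.001], [0.001, -0.002, -1.0]]
force: [0.1, 0.4, 0.0]
width: 0.59
finger_force: 0.0
```

Call:
servo_tool([
  [[0,0,0],[0,0,0],0.2],
  [[0,0,0],[0,0,0],0.2],
  [[0,0,-0.5],[0,0,0],0.2],
  [[0,0,-1.2],[0,0,0],0.2],
  [[0,0,-2],[0,0,0],0.2],
])

```text
time: 37.0
tcp_pos: [487.3, -276.2, 77.0]
ee_rot: [[0.2, 0.98, -0.002], [0.98, -0.2, 0.002], [0.001, -0.003, -1.0]]
force: [-0.2, -0.7, 0.1]
width: 0.6
finger_force: 0.0
```

Call:
servo_tool([
  [[0,0,-3],[0,0,0],0.2],
  [[0,0,-3],[0,0,0],0.2],
  [[0,0,-3],[0,0,0],0.2],
  [[0,0,-2],[0,0,0],0.2],
  [[0,0,-1],[0,0,0],0.2],
])

```text
time: 37.62
tcp_pos: [488.2, -276.7, 198.3]
ee_rot: [[0.2, 0.98, 0.0], [0.98, -0.2, 0.0], [0.0, 0.0, -1.0]]
force: [0.2, -0.0, -0.3]
width: 0.6
finger_force: 0.0
```

Call:
servo_tool([
  [[0,0,0],[0,0,0],0.2],
  [[0,0,0],[0,0,0],0.2],
  [[0,0,0],[0,0,0],0.2],
])

```text
time: 38.0
tcp_pos: [487.3, -276.2, 195.4]
ee_rot: [[0.2, 0.98, -0.003], [0.98, -0.2, 0.002], [0.002, -0.003, -1.0]]
force: [-0.0, 0.1, 0.5]
width: 0.602
finger_force: 0.0
```

```bash
python3 lid.py; python3 - <<'E'
from h import *
for n in("scene","top"):
    c,W=snap(n); w=W.reshape(-1,3); d=w-[487.7,-277.4,0]; u=np.array([.2,.98]); l=d[:,:2]@u; t=d[:,:2]@[-u[1],u[0]]
    m=(abs(t)<11)&(l>-60)&(l<150)&(w[:,2]>20)&(w[:,2]<80); l=l[m];z=w[m,2]
    print(n,m.sum(),"handle z",np.median(z[l<40]).round(1),"blade z near/far",np.median(z[(l>60)&(l<90)]).round(1),np.median(z[(l>110)&(l<137)]).round(1))
cv2.imwrite("pics/end.png",eyes.read_camera("scene")["image"][...,::-1])
E
```

```text
t 38.00 tcp [ 487.3 -276.2  195.4] pitch 0.09 yaw 78.47 tip tin x -298.85 y 120.27 h 59.72 F [-0.03  0.12  0.52] M [-0.017  0.058 -0.009] w 0.602 f 0.0
avgF [1.08 0.37 0.49] M [-0.049  0.082  0.019] sd [0.08 0.12 0.12 0.   0.03 0.01]
lid opening 0.0515 centre rise 2.79
scene 437 handle z 31.0 blade z near/far 24.5 25.1
top 340 handle z 31.5 blade z near/far 25.1 25.3
```

View pics/end.png

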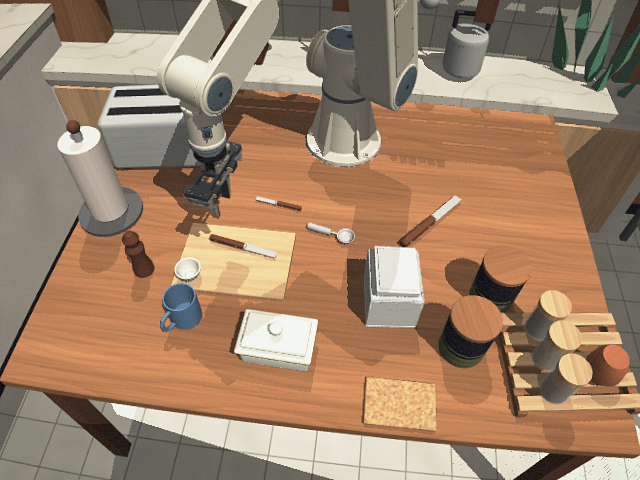

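The spreader lies flat on the board, from (210,238) to (275,255), and the gripper is clear. The lid measures about 0.05 rad open and the other things haven't moved. I'm handing in.

```bash
python3 -c "
from workcell import job
print(job.job_done())"
```

```text
the job is handed in; nothing more can be done
None
```

I handed the job in at about 38 s: the lid measures about 0.05 rad open by camera, and the spreader is lying flat on the bread board, released; the hand-in returned no pass or fail verdict.

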